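Check the hanging scale with the big test weight

ROBOT

A 6-joint arm with a two-finger parallel gripper is mounted at the origin on the work surface. World frame = base frame: x ahead of the robot, y to its left, z up, the work surface at z = 0. Lengths are in m, angles in rad, forces in N, time in s.
With the tool pointing down it reaches from about 0.275 to 0.75 m from the base axis. Payload 10.2 kg.
Tool frame: the origin (TCP) lies at the very end of the fingers, on their centre line; the grasp point (between the pads) lies 19 mm behind it; x points along the fingers, y is the direction in which the jaws open and shut, and the axes are right-handed (so a half turn about x gives the same grasp; the last joint's range is limited). The gripper opens to 85 mm and grips with 20 to 120 N. Pads are 22 mm wide; open, the fingers measure 114 mm over their backs; the gripper's body (76 mm by 85 mm) begins 54 mm behind the grasp point. The pads swing forward as they close: fully open they stand 13 mm farther back than shut.
Start: joints at [-1.421, 0.313, 1.498, -0, 1.331, -0.223], TCP at [0.191, -0.489, 0.231] pointing down, gripper open.
Joint ranges: [-2.94, 2.94], [-0.97, 2.17], [0.19, 2.56], [-1.23, 4.37], [0.02, 3.11], [-2.88, 2.88]. Speed limits (rad/s): [2.39, 2.39, 3.01, 3.14, 3.14, 3.14].

INTERFACE

Orientations are given as a rotation vector (axis times angle).
In Python, from workcell import * gives the robot as it stands.
- The arm moves only by the tool drive_tool, never from a script. Its argument "increments" is a list of rows, each a list of 7 numbers: the shift along the world's x, y, z in m, then the turn, a rotation vector about the world's x, y, z in rad, then the finger opening in m, from 0 to 0.0854. A call has 1 to 10 rows; each row is the pose to reach, as a shift and turn from the pose commanded when the call began; what a row does not reach only later rows make up. A row lasts 1/8 s, in which the tool goes at most 62.5 mm and 10.7 degrees, less where a joint would pass 70% of its speed; a pose out of reach is approached as far as the arm can. A call with a gripper value outside its range is refused whole. The fingers move at their own pace and stop on an object; "force" is the grip in N (left out, the last holds). Time passes only in rows, so rows that repeat a pose let the fingers close. It gives the time, the measured TCP pose, the force and the opening at its end, in the units of the state.
- sense(): the state, without advancing time (a new reading comes with each control period).
- read_camera(name): name is "scene" or "top"; returns a dict with "frame" (480x640x3 uint8, red, green, blue), "range_z" (480x640 float32, m along the optical axis (not along the pixel's ray), 0 where there is no reading), "K" (3x3 intrinsics, pixels), "R" (3x3) and "t" (3): a world point X has camera coordinates R X + t. Camera axes: x right, y down, z forward; pixel columns grow to the right and rows downward; lengths in m; the calibration is good to about 2 mm. A picture is of the moment at which its call begins.
- finish_job(): hands the job in, once; it reports no verdict.
The state is a dict: "time_s": time; "qpos": joint angles; "dq": joint speeds; "joint_efforts": joint torques, N m; "tcp_pos": TCP position; "tcp_rot": TCP orientation; "ft_force": force on the tool from outside, world axes, zero at the start; "wrist_torque": the same for the moment, N m; "width": finger opening in m.
Only numpy, scipy, OpenCV 4.12 (cv2) and the standard library are available. Lean on these libraries where they do the work, as an engineer would, in place of code of your own. Each camera call takes 0.05 s, during which the arm holds its last target.

TASK

Check the hanging scale before anything is weighed: take it out of its wooden rest and hang it by its top link on the hook of the weighing stand, then let go. Then hang the largest of the three steel test weights by its wire bail on the scale's lower hook, letting it down gently without jolting or forcing the scale, and leave the scale and the weight hanging freely and still. Leave the other two weights and everything else on the table where they are.

Things in the scene. Friction and masses are not known exactly. Their poses are not given: they have to be found in the camera images.
- stand_seat (a point): Weighing stand (fixed): lowest point inside its upturned steel hook (top of the 8 mm bar), 340 mm above the table. x: level, along the arm towards the post, away from the robot; z up. Hook in the x-z plane: tip at x -15 mm, its end 13 mm above this point; behind, the bar climbs from x 11 mm (4 mm up) to 18 mm (24 mm up) and 36 mm (41 mm up), where it joins the level arm (bar centres).
- stand_foot (a point): The same stand's dark steel foot plate: middle of its top, 10 mm above the table, 200 mm (x) by 110 mm (y), same axes; the hook's seat is plumb over the point 70 mm to -x of here. The post (22 mm diameter, 410 mm tall) is 60 mm to +x of here.
- scale_mid (a point): Hanging scale, 0.25 kg, upright in its rest: centre of its grey housing, 28 mm deep (x), 46 mm wide (y), 80 mm high. z up; x points from the display side to the back, roughly away from the robot. Its flat sides (y -23 and +23 mm) are free but for the lowest 12 mm, which stand in the rest. A rigid steel link on top, a rigid steel hook below.
- scale_link (a point): The scale's rigid top link, an upright loop of 6 mm steel wire in the scale's y-z plane. This is the highest point of the loop's inside, 102 mm above the housing's centre; the opening is 30 mm wide (y) at half height, arched at the top and 55 mm high. Axes as the scale.
- scale_hook (a point): The scale's rigid lower hook, 6 mm steel wire in the scale's x-z plane, open towards -x (display side). This is the lowest point of its inside, 76 mm under the housing's centre, 36 mm under the housing; tip at x -16 mm, its end 13 mm above this point; the shank bows out to x 13 mm on the other side and returns to the middle 26 mm above this point. Axes as the scale.
- rest_pocket (a point): The scale's plywood rest (fixed): foot 90 x 110 mm and two cheeks with a 12 mm deep pocket for the housing, 2.5 mm of play; the scale's lower hook hangs in the slot between the cheeks, so it comes out straight up by at least 65 mm. Middle of the pocket's floor, 60 mm above the table. Axes as the scale in it.
- big_weight_mid (a point): The largest of three plain steel test weights, 85 mm apart in any order on a fixed plywood board (110 x 250 mm, 12 mm thick): upright cylinder, 36 mm diameter, 62 mm high, 0.5 kg, rigid wire bail on top. This is the cylinder's centre, 31 mm over its underside. z up; the bail stands in the y-z plane; x roughly away from the robot.
- big_weight_bail (a point): The big weight's rigid bail, an upright loop of 5 mm wire in the weight's y-z plane. This is the highest point of the loop's inside, 97 mm above the cylinder's centre; the opening is 31 mm wide (y) at half height, arched at the top and 66 mm high. Axes as the weight.
- mid_weight_mid (a point): Middle test weight, 28 mm diameter, 42 mm high without its bail, 0.2 kg; centre of its cylinder. Stays on the board.
- small_weight_mid (a point): Smallest test weight, 22 mm diameter, 34 mm high without its bail, 0.1 kg; centre of its cylinder. Stays on the board.
- oil_bottle: Dark green bottle, 62 mm diameter, 235 mm tall; centre of its underside. Bystander.
- pepper_mill: Turned wooden pepper mill, 52 mm diameter, 131 mm tall; centre of its underside. Bystander.
- salt_grinder: Clear salt grinder with a white head, 54 mm diameter, 123 mm tall; centre of its underside. Bystander.
- spatula: Red spatula lying flat, 250 mm long along its x, 58 mm wide, 12 mm thick; origin on its underside at the neck. Bystander.
- tongs: Flat steel tongs lying along their x, 260 mm long, 70 mm wide, 8 mm thick; origin at the middle of the underside. Bystander.
- plate: White plate, 240 mm diameter, 22 mm high; centre of its underside. Bystander.
- mug: Blue ceramic mug, 80 mm diameter, 92 mm tall; centre of its underside. Bystander.

How it is judged:
By the outcome, as a careful person would: the job done as asked, in the order asked, and still so for the second after the job is handed in, with the robot touching nothing.
It also fails if it takes over 72 s, if anything falls off the work surface, if the arm or the gripper's body presses on something with over 40 N, if the wrist force passes 120 N, or if a joint passes its speed limit or range.

## Working session

There is one attempt and no reset: what is moved stays moved. The work goes in short steps, Python scripts to look and compute and a tool call to move; the robot and the scene stay as the last step left them, time stands still between calls to the robot, and variables do not carry over. Pictures are saved under pics/ and viewed, and the job is handed in when it is done.

Besides the shell and the picture viewer there is one more tool, called after ">>>" by a JSON object that holds its "name" and its "arguments", one argument or row to a line. drive_tool: Moves the arm, as the interface text tells. Its arguments: {"type":"object","properties":{"increments":{"type":"array","items":{"type":"array","items":{"type":"number"}}},"force":{"type":"number"}},"required":["increments"]}

```bash
mkdir -p pics; ls; python3 - <<'E'
from workcell import *
import cv2,numpy as np
s=sense();print(s)
for n in("scene","top"):
    c=read_camera(n);cv2.imwrite(f"pics/{n}0.png",c["frame"][:,:,::-1]);np.savez(f"{n}0.npz",**c)
    print(n,c["K"],c["R"],c["t"])
E
```

```text
pics
{'time_s': 0.0, 'qpos': array([-1.42139485e+00,  3.13448799e-01,  1.49845599e+00, -2.71593560e-06,
        1.33100581e+00, -2.23392060e-01]), 'dq': array([-0.00113969, -0.00019772,  0.00080003, -0.00097334, -0.00134099,
       -0.00124587]), 'joint_efforts': array([-2.03444042e-04, -4.12273049e+01, -2.59740865e+01, -1.61099742e-04,
        4.21444580e-03,  5.35317881e-06]), 'tcp_pos': array([ 0.19116606, -0.48867327,  0.23072858]), 'tcp_rot': array([ 2.01830671,  0.38196853, -2.01821201]), 'ft_force': array([ 0.8512512 , -0.72110453, -0.71851305]), 'wrist_torque': array([ 0.0228507 , -0.03668857, -0.06634892]), 'width': 0.08577457455865826}
scene [[584.19786119   0.         323.71724504]
 [  0.         584.19786119 231.46041989]
 [  0.           0.           1.        ]] [[-0.58633664  0.81005711 -0.00410139]
 [ 0.4755439   0.3401012  -0.81128858]
 [-0.6557952  -0.47763861 -0.58463152]] [ 0.32204141 -0.0614373   2.34606715]
top [[475.37011015   0.         321.4916059 ]
 [  0.         475.37011015 244.85445167]
 [  0.           0.           1.        ]] [[ 0.02283045 -0.99968389  0.01053026]
 [-0.99779056 -0.02344203 -0.0621648 ]
 [ 0.062392   -0.00908775 -0.99801035]] [-0.04194718  0.56121943  1.50296203]
```

View pics/scene0.png

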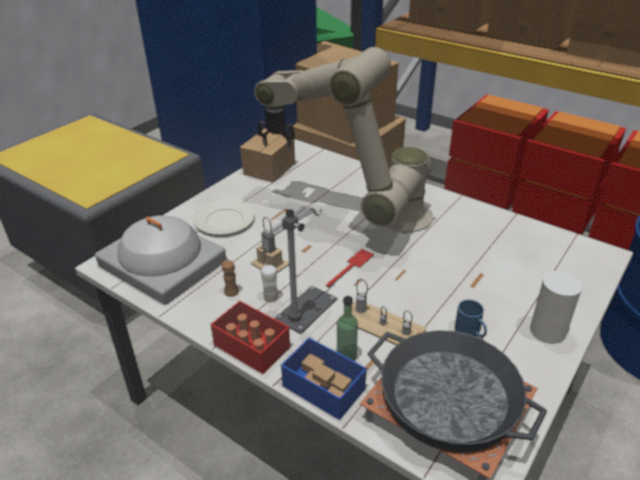

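View pics/top0.png

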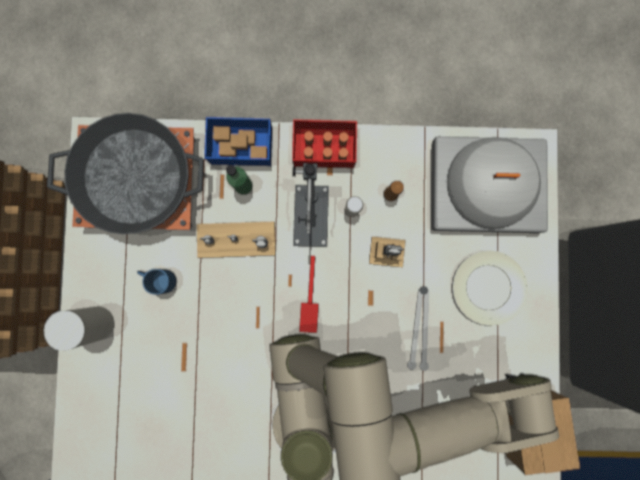

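The scene picture shows the rest with the scale near (267,250), the stand's post at (293,265) and the weights at (362,298), (384,315) and (407,322). In the top picture they are at (390,250), (311,215), and (209..261,240). I'll zoom in on these areas.

```bash
python3 - <<'E'
import cv2,numpy as np
t=cv2.imread("pics/top0.png");s=cv2.imread("pics/scene0.png")
a=cv2.resize(t[155:275,190:410],None,fx=3.6,fy=3.6,interpolation=cv2.INTER_CUBIC);cv2.imwrite("pics/topz.png",a)
b=cv2.resize(s[195:345,235:435],None,fx=4,fy=4,interpolation=cv2.INTER_CUBIC);cv2.imwrite("pics/scenez.png",b)
E
```

```text
(no output)
```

View pics/topz.png

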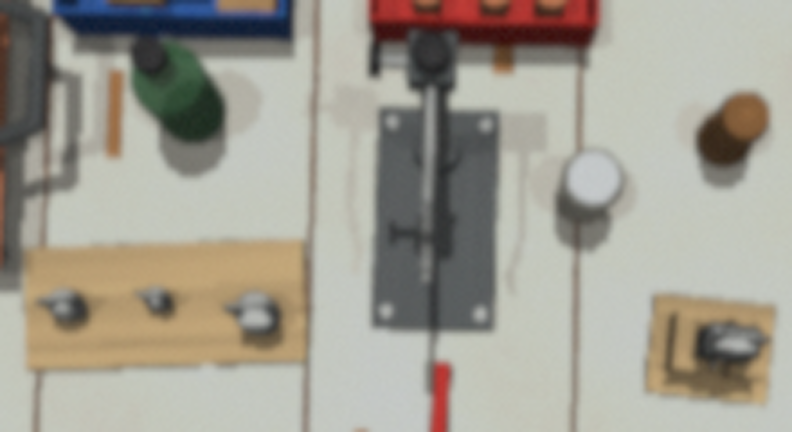

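View pics/scenez.png

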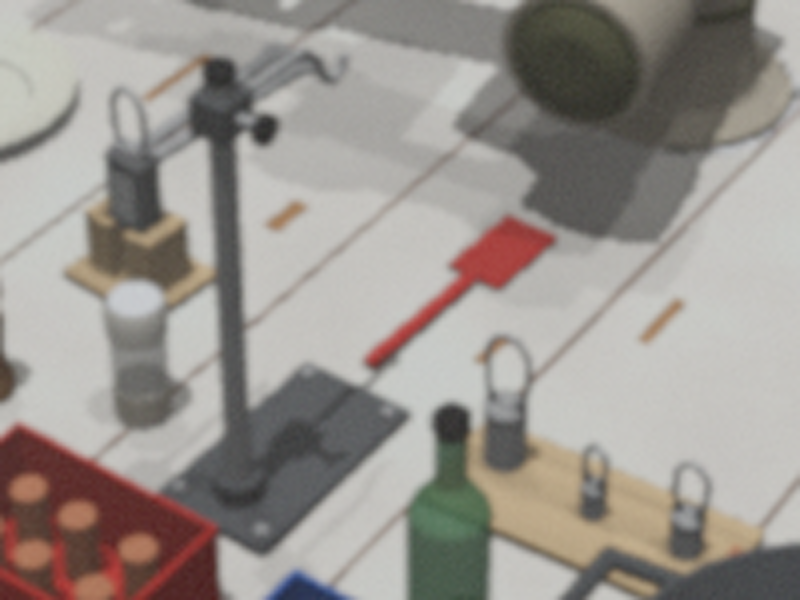

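```bash
cat > h.py <<'E'
import numpy as np,cv2
def load(n): return dict(np.load(n))
def cloud(c):
    z=c["range_z"].astype(float);v,u=np.mgrid[:480,:640]
    P=np.stack([(u-c["K"][0,2])/c["K"][0,0]*z,(v-c["K"][1,2])/c["K"][1,1]*z,z],-1)
    return (P-c["t"])@c["R"]
def ray(c,px,zp):
    px=np.atleast_2d(np.array(px,float))
    d=np.c_[(px-c["K"][:2,2])/c["K"][0,0],np.ones(len(px))]@c["R"]
    o=-c["R"].T@c["t"]
    return o+d*((zp-o[2])/d[:,2])[:,None]
def proj(c,X):
    q=np.atleast_2d(X)@c["R"].T+c["t"];return q[:,:2]/q[:,2:]*c["K"][0,0]+c["K"][:2,2]
def tri(c1,p1,c2,p2):
    A=[];b=[]
    for c,p in((c1,p1),(c2,p2)):
        d=ray(c,p,0)[0]-(o:=-c["R"].T@c["t"]);d/=np.linalg.norm(d);M=np.eye(3)-np.outer(d,d);A.append(M);b.append(M@o)
    return np.linalg.lstsq(np.vstack(A),np.hstack(b),rcond=None)[0]
E
python3 - <<'E'
from h import *
T=load("top0.npz");S=load("scene0.npz");PT=cloud(T);PS=cloud(S)
ht=cv2.cvtColor(T["frame"],cv2.COLOR_RGB2HSV)
# board & rest wood by colour
m=cv2.inRange(ht,(8,60,90),(28,200,255))
n,l,st,ce=cv2.connectedComponentsWithStats(m)
for i in range(1,n):
    if st[i,4]>300: print(i,st[i],ce[i])
for nm,(x0,y0,x1,y1),z in(("board",(192,215,280,262),.012),("rest",(365,230,412,272),.010)):
    mm=np.zeros_like(m);mm[y0:y1,x0:x1]=m[y0:y1,x0:x1]
    cs,_=cv2.findContours(mm,0,2);k=max(cs,key=cv2.contourArea)
    h=cv2.convexHull(k)[:,0,:]
    X=ray(T,h,z)[:,:2];r=cv2.minAreaRect((X*1000).astype(np.float32));print(nm,r)
# foot
g=T["frame"].astype(int);dark=((g.max(2)<110)&(g.max(2)-g.min(2)<25)&(abs(PT[...,2]-.01)<.012)).astype(np.uint8)
mm=np.zeros_like(dark);mm[178:252,285:335]=dark[178:252,285:335]
mm=cv2.morphologyEx(mm,cv2.MORPH_OPEN,np.ones((5,5)))
cs,_=cv2.findContours(mm,0,2);k=max(cs,key=cv2.contourArea)
X=ray(T,cv2.convexHull(k)[:,0,:],.01)[:,:2];print("foot",cv2.minAreaRect((X*1000).astype(np.float32)))
# depth clusters
def show(name,P,C,box,zs):
    b=np.array(box);s=np.all((P>b[:,0])&(P<b[:,1]),-1)
    Q=P[s];
    for a,bb in zs:
        q=Q[(Q[:,2]>a)&(Q[:,2]<bb)]
        if len(q): print(name,(a,bb),len(q),q.mean(0).round(4),q.min(0).round(4),q.max(0).round(4))
for nm,P,C in(("T",PT,T),("S",PS,S)):
    show(nm+" rest/scale",P,C,[(.45,.62),(-.33,-.15),(0,.3)],[(0.004,.02),(.06,.08),(.09,.12),(.12,.138),(.138,.15),(.15,.18),(.18,.25)])
    show(nm+" stand",P,C,[(.4,.85),(-.06,.1),(0,.5)],[(.004,.016),(.1,.3),(.3,.36),(.36,.45)])
    show(nm+" wts",P,C,[(.45,.65),(.1,.38),(0,.3)],[(.006,.02),(.05,.066),(.066,.085),(.085,.2)])
E
```

```text
3 [169 127  25  28 416] [184.38221154 138.45913462]
4 [213 126  42  30 753] [232.05312085 139.51527224]
21 [164 201  28  30 389] [181.89717224 219.24421594]
24 [ 197  222   79   36 2366] [235.46914624 239.07988166]
25 [370 237  35  30 686] [385.37172012 251.68804665]
37 [ 520  397   60   78 2434] [554.35456039 444.76376335]
board ((573.6522216796875, 245.25595092773438), (109.98592376708984, 250.3450927734375), 2.5519726276397705)
rest ((546.0252685546875, -239.40489196777344), (106.9404525756836, 86.15216064453125), 84.98780822753906)
foot ((656.1634521484375, 8.306602478027344), (103.76428985595703, 191.96627807617188), 89.54350280761719)
T rest/scale (0.004, 0.02) 788 [ 0.5395 -0.2336  0.0088] [ 0.4501 -0.3293  0.004 ] [ 0.6199 -0.1501  0.02  ]
T rest/scale (0.06, 0.08) 202 [ 0.5466 -0.2329  0.0713] [ 0.5205 -0.2809  0.0601] [ 0.5751 -0.1979  0.0798]
T rest/scale (0.09, 0.12) 18 [ 0.5419 -0.2278  0.1041] [ 0.531  -0.2557  0.0928] [ 0.5606 -0.2165  0.1187]
T rest/scale (0.12, 0.138) 46 [ 0.5444 -0.2358  0.1322] [ 0.5327 -0.2598  0.1202] [ 0.5623 -0.216   0.138 ]
T rest/scale (0.138
[... 1875 characters left out ...]
 -0.0599  0.004 ] [0.8495 0.099  0.016 ]
S stand (0.1, 0.3) 370 [0.7268 0.0128 0.2035] [ 0.7116 -0.0042  0.1006] [0.737  0.0223 0.2999]
S stand (0.3, 0.36) 153 [0.6967 0.0119 0.3326] [ 0.5718 -0.0022  0.3007] [0.736  0.0223 0.3594]
S stand (0.36, 0.45) 386 [0.7161 0.018  0.391 ] [ 0.6049 -0.0103  0.3601] [0.7436 0.0528 0.4235]
S wts (0.006, 0.02) 1242 [0.5728 0.2477 0.0127] [0.4503 0.1061 0.006 ] [0.6497 0.3716 0.02  ]
S wts (0.05, 0.066) 107 [0.5789 0.2529 0.0574] [0.5612 0.1498 0.05  ] [0.5912 0.3442 0.0659]
S wts (0.066, 0.085) 111 [0.5752 0.1965 0.0755] [0.5522 0.142  0.0668] [0.6078 0.3792 0.0847]
S wts (0.085, 0.2) 92 [0.5723 0.2167 0.1118] [0.5612 0.1402 0.0854] [0.5883 0.3451 0.1462]
```

```bash
python3 - <<'E'
import workcell;print([d for d in dir(workcell) if d[0]!='_'])
from h import *
from scipy.spatial.transform import Rotation as R
print(R.from_rotvec([ 2.01830671,  0.38196853, -2.01821201]).as_matrix().round(3))
T=load("top0.npz");S=load("scene0.npz");
def sel(P,b): b=np.array(b);return P[np.all((P>b[:,0])&(P<b[:,1]),-1)]
for nm,C in(("T",T),("S",S)):
    P=cloud(C)
    q=sel(P,[(.53,.57),(-.27,-.2),(.152,.25)]);q=q[q[:,2]>.185]
    p=np.polyfit(q[:,1],q[:,0],1);print(nm,"link",len(q),"slope dx/dy",p[0],"mid",np.median(q,0),q.min(0),q.max(0))
    q=sel(P,[(.53,.575),(-.275,-.2),(.135,.147)]);
    r=cv2.minAreaRect((q[:,:2]*1000).astype(np.float32));print(" housing top",r)
    q=sel(P,[(.6,.69),(-.02,.05),(.365,.45)]);p=np.polyfit(q[:,0],q[:,1],1);print(" arm",len(q),"dy/dx",p[0],"y at .586",np.polyval(p,.586), q[:,2].mean())
    q=sel(P,[(.55,.62),(-.02,.05),(.325,.38)]);q=q[np.argsort(q[:,0])];print(" hook",len(q),q[::max(1,len(q)//12)].round(4).tolist())
    q=sel(P,[(.53,.61),(.13,.19),(.090,.25)]);print(" bail",len(q),q.mean(0),q.min(0),q.max(0),np.polyfit(q[:,1],q[:,0],1))
    q=sel(P,[(.53,.61),(.13,.19),(.068,.08)]);print(" wtop",len(q),cv2.minEnclosingCircle((q[:,:2]*1000).astype(np.float32)),q[:,2].mean())
E
```

```text
['IKError', 'finish_job', 'read_camera', 'sense']
[[-0.     0.364 -0.931]
 [ 0.001 -0.931 -0.364]
 [-1.    -0.001 -0.   ]]
T link 30 slope dx/dy 0.052740343013599186 mid [ 0.54680738 -0.23789483  0.20425659] [ 0.54421312 -0.25868556  0.1870473 ] [ 0.55002327 -0.21957782  0.2109247 ]
 housing top ((547.5505981445312, -239.25259399414062), (43.578975677490234, 27.409259796142578), 85.55622100830078)
 arm 115 dy/dx -0.015808686364408592 y at .586 0.009320450552198132 0.382533054810805
 hook 60 [[0.57, 0.0085, 0.352], [0.5749, 0.0086, 0.3533], [0.5804, 0.0113, 0.3479], [0.5835, 0.0115, 0.3411], [0.589, 0.0117, 0.3371], [0.5931, 0.0066, 0.3476], [0.596, 0.0067, 0.3438], [0.6, 0.0092, 0.3534], [0.6032, 0.009, 0.3687], [0.6058, 0.0115, 0.3673], [0.6101, 0.0091, 0.3727], [0.6146, 0.0067, 0.3773]]
 bail 25 [0.56620896 0.16067984 0.13090622] [0.56322943 0.13998587 0.09126427] [0.56864105 0.17851464 0.14671884] [-0.07595993  0.57841418]
 wtop 77 ((566.2356567382812, 160.29037475585938), 17.424650192260742) 0.07371898643383223
S link 24 slope dx/dy 0.15697638659173113 mid [ 0.55042861 -0.2360203
[... 213 characters left out ...]
 dy/dx 0.006606794273771714 y at .586 0.009505691142726773 0.3821293633788287
 hook 43 [[0.5718, 0.0079, 0.3464], [0.5753, 0.0068, 0.3515], [0.5773, 0.0083, 0.3495], [0.5858, 0.0108, 0.3515], [0.5868, 0.0114, 0.345], [0.59, 0.0138, 0.3405], [0.593, 0.0122, 0.3415], [0.5984, 0.0126, 0.3446], [0.6045, 0.0134, 0.3483], [0.6062, 0.0074, 0.3577], [0.6078, 0.0084, 0.3482], [0.6084, 0.0126, 0.3502], [0.6108, 0.0072, 0.3601], [0.6145, 0.0102, 0.3739], [0.6164, 0.0079, 0.374]]
 bail 58 [0.56997243 0.16127883 0.12128375] [0.56116294 0.14015682 0.09111023] [0.5769494  0.18153015 0.14622628] [-0.08291436  0.58334476]
 wtop 69 ((570.5009765625, 159.98892211914062), 19.904664993286133) 0.07481325453533583
```

```bash
cat >> h.py <<'E'
from scipy.spatial.transform import Rotation as Ro
def Rt(a,psi):  # a tilt below horizontal deg, psi yaw deg ; jaw y = -(object y)
    a,p=np.radians([a,psi]);c,s=np.cos(a),np.sin(a)
    x=np.array([c*np.cos(p),c*np.sin(p),-s]);y=np.array([np.sin(p),-np.cos(p),0]);return np.c_[x,y,np.cross(x,y)]
def turn(Rcur,Rtar): return Ro.from_matrix(Rtar@Rcur.T).as_rotvec()
def st():
    from workcell import sense
    s=sense();return s,s["tcp_pos"],Ro.from_rotvec(s["tcp_rot"]).as_matrix()
def goto(grasp,a,psi):
    s,p,R=st();Rg=Rt(a,psi);tcp=np.array(grasp)+.019*Rg[:,0]
    print("shift",(tcp-p).round(4),"turn",turn(R,Rg).round(4),"deg",np.degrees(np.linalg.norm(turn(R,Rg))).round(1))
E
python3 - <<'E'
from h import *
goto((.38,-.23,.26),60,-4.3); goto((.38,-.23,.26),35,-4.3)
E
```

```text
shift [0.1983 0.258  0.0128] turn [ 0.0772 -0.522  -0.4379] deg 39.3
shift [0.2044 0.2576 0.0183] turn [ 0.1425 -0.9567 -0.4133] deg 60.3
```

>>> {"name": "drive_tool", "arguments": {
  "increments": [
    [0.02,0.026,0.03,0.01,-0.06,-0.05,0.08],
    [0.05,0.065,0.05,0.02,-0.14,-0.12,0.08],
    [0.09,0.115,0.06,0.035,-0.24,-0.2,0.08],
    [0.13,0.17,0.06,0.05,-0.34,-0.29,0.08],
    [0.17,0.22,0.05,0.065,-0.44,-0.37,0.08],
    [0.198,0.258,0.04,0.077,-0.522,-0.438,0.08]
  ],
  "force": 40
}}

```text
time_s: 0.85
tcp_pos: [0.3898, -0.2294, 0.2711]
tcp_rot: [-2.687, 0.107, 1.547]
ft_force: [1.7, -0.9, 0.2]
width: 0.0801
```

```bash
python3 - <<'E'
from h import *
s,p,R=st();print(s["time_s"],s["qpos"].round(4).tolist(),p.round(4),s["tcp_rot"].round(4).tolist(),R[:,0].round(3))
goto((.38,-.23,.26),35,-4.3)
E
```

```text
0.85 [-1.0442, -0.1161, 1.9616, 0.5007, 1.0355, 0.4031] [ 0.3898 -0.2294  0.2711] [-2.6873, 0.1066, 1.5465] [ 0.501 -0.04  -0.865]
shift [ 0.0057 -0.0018 -0.022 ] turn [-0.0331 -0.4322  0.004 ] deg 24.8
```

>>> {"name": "drive_tool", "arguments": {
  "increments": [
    [0.0,0.0,0.0,-0.007,-0.09,0.0,0.08],
    [0.0,0.0,-0.005,-0.016,-0.2,0.0,0.08],
    [0.003,0.0,-0.015,-0.025,-0.32,0.0,0.08],
    [0.006,-0.002,-0.022,-0.033,-0.432,0.004,0.08],
    [0.006,-0.002,-0.022,-0.033,-0.432,0.004,0.08]
  ]
}}

```text
time_s: 1.48
tcp_pos: [0.3945, -0.2328, 0.248]
tcp_rot: [-2.969, 0.109, 0.945]
ft_force: [-0.2, -0.4, 0.5]
width: 0.08
```

```bash
python3 - <<'E'
from h import *
s,p,R=st();print(s["time_s"],s["qpos"].round(4).tolist(),p.round(4),s["tcp_rot"].round(4).tolist(),R[:,0].round(3))
goto((.45,-.23,.15),35,-4.3)
E
```

```text
1.475 [-1.2791, -0.129, 2.2496, 1.1504, 0.9881, -0.3027] [ 0.3945 -0.2328  0.248 ] [-2.9688, 0.1095, 0.9451] [ 0.814 -0.06  -0.578]
shift [ 0.071   0.0016 -0.1089] turn [-0.0021 -0.0054 -0.0008] deg 0.3
```

```bash
cat > kin.py <<'E'
import numpy as np, itertools
from scipy.optimize import least_squares
from scipy.spatial.transform import Rotation as Ro
D=[([-1.42139485,.313448799,1.49845599,0,1.33100581,-.22339206],[.19116606,-.48867327,.23072858],[2.01830671,.38196853,-2.01821201]),
([-1.0442,-0.1161,1.9616,0.5007,1.0355,0.4031],[.3898,-.2294,.2711],[-2.6873,0.1066,1.5465]),
([-1.2791,-0.129,2.2496,1.1504,0.9881,-0.3027],[.3945,-.2328,.248],[-2.9688,0.1095,0.9451])]
def rot(ax,a): return Ro.from_rotvec(np.array(ax)*a).as_matrix()
Y=[0,1,0];Z=[0,0,1]
def fk(q,p,sg,full=False):
    r0,d,z0,L2,e2,L3,e3,Lt=p[:8]
    R=rot(Z,q[0]);o=R@[r0,d,z0];pts=[o]
    R=R@rot(Y,q[1]);o=o+R@[0,0,L2];pts.append(o)
    R=R@rot(Y,q[2]);o=o+R@[e2,0,L3];pts.append(o)
    R=R@rot(Z,sg[0]*q[3])@rot(Y,q[4]);o=o+R@[e3,0,0]
    R=R@rot(Z,sg[1]*q[5]);o=o+R@[0,0,Lt];
    R=R@np.array([[0,0,1],[0,1,0],[-1,0,0]]).T@np.eye(3) if False else R
    return (o,R,pts) if full else (o,R)
E
python3 - <<'E'
from kin import *
for sg in itertools.product((1,-1),(1,-1)):
    C=[fk(np.array(q),np.zeros(8),sg)[1].T@Ro.from_rotvec(r).as_matrix() for q,p,r in D]
    print(sg,[np.degrees(Ro.from_matrix(C[0].T@c).magnitude()).round(2) for c in C],C[0].round(2).tolist())
    f=lambda P:np.concatenate([fk(np.array(q),P,sg)[0]-p for q,p,r in D]+[1e-3*(P[[0,4,6]])])
    r=least_squares(f,[0,.1,.3,.4,0,.4,0,.25]);print(r.x.round(4),np.abs(r.fun).max())
E
```

```text
(1, 1) [np.float64(0.0), np.float64(0.0), np.float64(0.0)] [[0.0, -1.0, -0.0], [-0.0, 0.0, -1.0], [1.0, 0.0, -0.0]]
[2.000e-04 1.163e-01 2.011e-01 4.389e-01 3.890e-02 3.975e-01 1.000e-04
 2.552e-01] 3.8905323622285716e-05
(1, -1) [np.float64(0.0), np.float64(71.79), np.float64(9.09)] [[-0.0, -0.9, -0.43], [-0.0, 0.43, -0.9], [1.0, 0.0, -0.0]]
[2.000e-04 1.163e-01 2.011e-01 4.389e-01 3.890e-02 3.975e-01 1.000e-04
 2.552e-01] 3.8905323622285716e-05
(-1, 1) [np.float64(0.0), np.float64(57.38), np.float64(131.82)] [[0.0, -1.0, -0.0], [-0.0, 0.0, -1.0], [1.0, 0.0, -0.0]]
[ 0.609   0.118   0.1341  0.1543  0.2525 -0.2887 -0.1957 -0.1266] 0.003085208702748976
(-1, -1) [np.float64(0.0), np.float64(110.91), np.float64(126.94)] [[-0.0, -0.9, -0.43], [-0.0, 0.43, -0.9], [1.0, 0.0, -0.0]]
[ 0.609   0.118   0.1341  0.1543  0.2525 -0.2887 -0.1957 -0.1266] 0.003085208702748976
```

```bash
cat >> kin.py <<'E'
P0=np.array([2e-4,.1163,.2011,.4389,.0389,.3975,1e-4,.2552]);C0=np.array([[0,-1,0],[0,0,-1],[1,0,0.]])
LO=np.array([-2.94,-.97,.19,-1.23,.02,-2.88]);HI=np.array([2.94,2.17,2.56,4.37,3.11,2.88])
def ik(tcp,R,q0):
    def f(q):
        o,Rr=fk(q,P0,(1,1));return np.r_[(o-tcp)*5,Ro.from_matrix((Rr@C0).T@R).as_rotvec(),1e-5*(q-q0)]
    r=least_squares(f,np.clip(q0,LO+.01,HI-.01),bounds=(LO,HI));return r.x,np.abs(r.fun).max()
E
python3 - <<'E'
from kin import *
from h import Rt
q0=np.array(D[2][0])
seq=[("pre1",(.45,-.232,.15),-4.3),("G1",(.547,-.2385,.105),-4.3),("lift",(.547,-.2385,.19),-4.3),("preH",(.50,0.009,.26),-.5),("H",(.587,.009,.26),-.5),("back",(.46,.009,.25),-.5),("preW",(.45,.15,.12),3.5),("W1",(.568,.16,.048),3.5),("Wl",(.568,.16,.12),3.5),("preW2",(.5,.009,.09),-.5),("W2",(.587,.009,.088),-.5),("out",(.45,.009,.088),-.5)]
for a in(20,30,40,50):
    q=q0;print("a",a)
    for n,g,psi in seq:
        R=Rt(a,psi);q,e=ik(np.array(g)+.019*R[:,0],R,q);o,_,pts=fk(q,P0,(1,1),True)
        print(" ",n,q.round(2).tolist(),"err%.4f"%e,"elbow",pts[1].round(2),"wrist",pts[2].round(2))
E
```

```text
a 20
  pre1 [-1.13, 0.38, 2.34, 1.9, 1.05, -1.14] err0.0000 elbow [ 0.17 -0.1   0.61] wrist [ 0.23 -0.22  0.23]
  G1 [-0.9, 0.6, 2.12, 2.14, 0.96, -1.19] err0.0000 elbow [ 0.25 -0.12  0.56] wrist [ 0.33 -0.22  0.19]
  lift [-0.9, 0.38, 2.1, 1.98, 0.85, -0.93] err0.0000 elbow [ 0.19 -0.06  0.61] wrist [ 0.33 -0.22  0.27]
  preH [-0.39, -0.03, 2.35, 2.34, 0.51, -0.98] err0.0000 elbow [0.03 0.11 0.64] wrist [0.28 0.01 0.34]
  H [-0.29, 0.17, 2.13, 2.48, 0.45, -1.06] err0.0000 elbow [0.11 0.09 0.63] wrist [0.37 0.01 0.34]
  back [-0.46, -0.11, 2.46, 2.27, 0.57, -0.95] err0.0000 elbow [0.01 0.13 0.64] wrist [0.24 0.01 0.33]
  preW [0.09, 0.45, 2.47, 3.17, 1.0, -1.58] err0.0000 elbow [0.18 0.13 0.6 ] wrist [0.23 0.14 0.2 ]
  W1 [0.09, 0.75, 2.15, 3.17, 0.97, -1.58] err0.0000 elbow [0.29 0.14 0.52] wrist [0.35 0.15 0.13]
  Wl [0.09, 0.54, 2.17, 3.17, 0.79, -1.59] err0.0000 elbow [0.21 0.14 0.58] wrist [0.35 0.15 0.2 ]
  preW2 [-0.39, 0.57, 2.43, 2.74, 1.1, -1.51] err0.0000 elbow [0.26 0.02 0.57] wrist [0.28 0.01 0.17]
  W2 [-0.29, 0.62, 2.19, 2.8, 0.91, -1.46] err0.0000 elbow [0.28 0.04 0.5
[... 3120 characters left out ...]
ack [-0.35, -0.13, 2.14, 0.46, 0.51, 0.89] err0.0000 elbow [-0.01  0.13  0.64] wrist [0.31 0.01 0.43]
  preW [0.08, 0.19, 2.25, -1.23, 0.02, 2.82] err0.0059 elbow [0.07 0.12 0.63] wrist [0.3  0.14 0.3 ]
  W1 [0.09, 0.54, 1.94, -1.23, 0.02, 2.82] err0.0464 elbow [0.22 0.14 0.58] wrist [0.43 0.15 0.24]
  Wl [0.08, 0.4, 1.95, -0.13, 0.1, 1.72] err0.0000 elbow [0.16 0.13 0.61] wrist [0.42 0.15 0.3 ]
  preW2 [-0.31, 0.31, 2.23, 1.9, 0.2, -0.57] err0.0000 elbow [0.16 0.07 0.62] wrist [0.35 0.01 0.27]
  W2 [-0.25, 0.45, 1.99, 1.42, 0.15, -0.03] err0.0000 elbow [0.21 0.07 0.6 ] wrist [0.44 0.01 0.27]
  out [-0.37, 0.23, 2.36, 2.04, 0.26, -0.76] err0.0000 elbow [0.14 0.07 0.63] wrist [0.3  0.01 0.27]
```

```bash
python3 - <<'E'
from h import *
goto((.44,-.2305,.15),25,-4.3);goto((.44,-.2305,.108),25,-4.3);goto((.547,-.2385,.108),25,-4.3)
E
```

```text
shift [ 0.0627  0.001  -0.106 ] turn [-0.0151 -0.1795 -0.0009] deg 10.3
shift [ 0.0627  0.001  -0.148 ] turn [-0.0151 -0.1795 -0.0009] deg 10.3
shift [ 0.1697 -0.007  -0.148 ] turn [-0.0151 -0.1795 -0.0009] deg 10.3
```

>>> {"name": "drive_tool", "arguments": {
  "increments": [
    [0.015,0.0,-0.03,-0.004,-0.045,0.0,0.08],
    [0.035,0.0,-0.07,-0.008,-0.09,0.0,0.08],
    [0.05,0.0,-0.11,-0.012,-0.14,0.0,0.08],
    [0.063,0.0,-0.14,-0.015,-0.18,-0.001,0.08],
    [0.075,0.0,-0.148,-0.015,-0.18,-0.001,0.08],
    [0.1,-0.002,-0.148,-0.015,-0.18,-0.001,0.08],
    [0.13,-0.004,-0.148,-0.015,-0.18,-0.001,0.08],
    [0.155,-0.006,-0.148,-0.015,-0.18,-0.001,0.08],
    [0.17,-0.007,-0.148,-0.015,-0.18,-0.001,0.08],
    [0.17,-0.007,-0.148,-0.015,-0.18,-0.001,0.08]
  ]
}}

```text
time_s: 2.72
tcp_pos: [0.566, -0.2394, 0.1017]
tcp_rot: [-3.055, 0.111, 0.672]
ft_force: [-0.0, -0.2, -0.5]
width: 0.0803
```

```bash
cat > look.py <<'E'
import sys
from workcell import *
from h import *
tag=sys.argv[1];boxes=eval(sys.argv[2])
im=[]
for n in("scene","top"):
    c=read_camera(n);np.savez(f"{n}_{tag}.npz",**c)
    x0,y0,x1,y1=boxes[n];im.append(cv2.resize(c["frame"][y0:y1,x0:x1,::-1],(400,600 if False else int(400*(y1-y0)/(x1-x0))),interpolation=cv2.INTER_CUBIC))
H=max(i.shape[0] for i in im);im=[cv2.copyMakeBorder(i,0,H-i.shape[0],0,0,0) for i in im]
cv2.imwrite(f"pics/{tag}.png",np.hstack(im))
s,p,R=st();print(s["time_s"],s["qpos"].round(3).tolist(),p.round(4),"x",R[:,0].round(3),"y",R[:,1].round(3),"F",s["ft_force"].round(1),"w",s["width"].round(4))
E
python3 look.py g1 '{"scene":(235,195,335,315),"top":(330,190,430,310)}'
python3 -c "
from h import *
goto((.547,-.2385,.108),25,-4.3)"
```

```text
shift [-0.0007 -0.0001 -0.0012] turn [ 0.0033  0.002  -0.0016] deg 0.2Traceback (most recent call last):
  File "look.py", line 11, in <module>
    s,p,R=st();print(s["time_s"],s["qpos"].round(3).tolist(),p.round(4),"x",R[:,0].round(3),"y",R[:,1].round(3),"F",s["ft_force"].round(1),"w",s["width"].round(4))
                                                                                                                                               ^^^^^^^^^^^^^^^^
AttributeError: 'float' object has no attribute 'round'
```

View pics/g1.png

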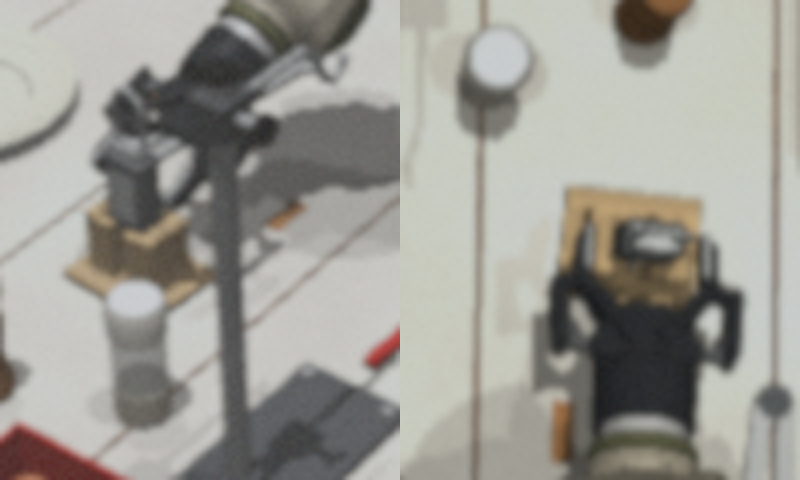

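The fingers straddle the scale: in the right panel they are at (585,245) and (710,255) with the housing near (650,240). I'll close now.

>>> {"name": "drive_tool", "arguments": {
  "increments": [
    [0,0,0,0,0,0,0.06],
    [0,0,0,0,0,0,0.046],
    [0,0,0,0,0,0,0.035],
    [0,0,0,0,0,0,0.03],
    [0,0,0,0,0,0,0.03],
    [0,0,0,0,0,0,0.03]
  ],
  "force": 45
}}

```text
time_s: 3.58
tcp_pos: [0.5653, -0.2402, 0.1015]
tcp_rot: [-3.054, 0.115, 0.672]
ft_force: [-2.2, -2.5, 3.0]
width: 0.0455
```

```bash
sed -i 's/s\["width"\].round(4)/round(s["width"],4)/' look.py; python3 -c "
from h import *
s,p,R=st();print(p,s['tcp_rot'],s['ft_force'],s['wrist_torque'],s['width'])"
```

```text
[ 0.56526083 -0.2401568   0.10145116] [-3.05424746  0.11485866  0.67241809] [-2.21250124 -2.45133468  3.02152134] [-0.19370627  0.32354693 -0.27707063] 0.045510440162421006
```

>>> {"name": "drive_tool", "arguments": {
  "increments": [
    [0,0,0.004,0,0,0,0.03],
    [0,0,0.012,0,0,0,0.03],
    [0,0,0.024,0,0,0,0.03],
    [0,0,0.04,0,0,0,0.03],
    [0,0,0.06,0,0,0,0.03],
    [0,0,0.08,0,0,0,0.03],
    [0,0,0.1,0,0,0,0.03],
    [0,0,0.12,0,0,0,0.03],
    [0,0,0.13,0,0,0,0.03],
    [0,0,0.13,0,0,0,0.03]
  ]
}}

```text
time_s: 4.82
tcp_pos: [0.5652, -0.2397, 0.2321]
tcp_rot: [-3.056, 0.114, 0.672]
ft_force: [-0.4, 0.5, -2.4]
width: 0.0456
```

```bash
python3 look.py l1 '{"scene":(225,155,325,305),"top":(340,160,440,310)}'
python3 - <<'E'
from h import *
T=load("top_l1.npz");S=load("scene_l1.npz")
def sel(P,b): b=np.array(b);return P[np.all((P>b[:,0])&(P<b[:,1]),-1)]
for C in(T,S):
    q=sel(cloud(C),[(.5,.6),(-.29,-.18),(.31,.36)])
    if len(q): print(len(q),np.median(q,0),q.min(0),q.max(0),np.polyfit(q[:,1],q[:,0],1)[0])
E
```

```text
4.925 [-0.881, 0.248, 2.032, 1.707, 0.721, -0.598] [ 0.565  -0.2396  0.2309] x [ 0.905 -0.068 -0.421] y [-0.074 -0.997  0.004] F [-0.7 -0.3 -2.1] w 0.0453
44 [ 0.54910921 -0.23111871  0.33292307] [ 0.5450455 -0.2553506  0.3111472] [ 0.55253494 -0.21617844  0.3396651 ] 0.0753279469558469
34 [ 0.55350294 -0.23193443  0.3283007 ] [ 0.54589699 -0.25647576  0.31089948] [ 0.56016511 -0.21501278  0.34339822] 0.06017498357753572
```

View pics/l1.png

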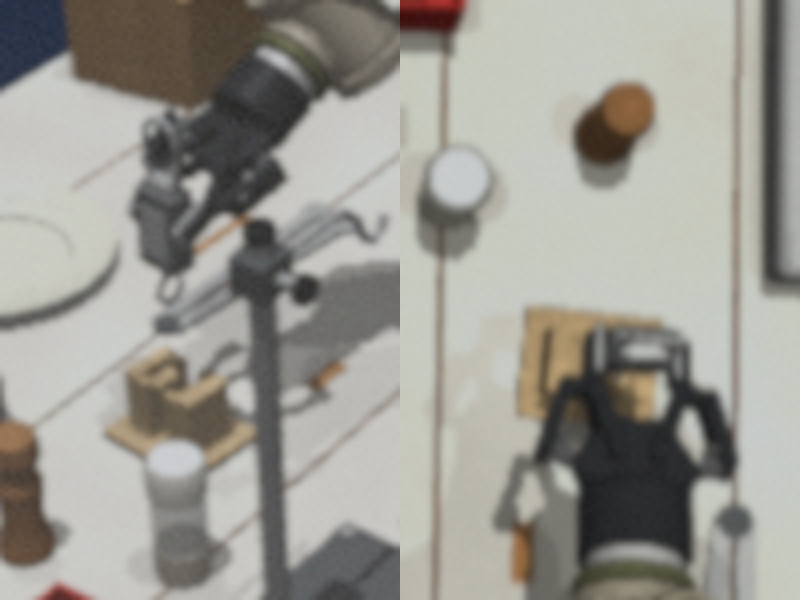

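```bash
cat >> h.py <<'E'
def obj(cur,tar,dyaw):
    "shift to carry object point cur->tar with yaw dyaw (deg) in hand"
    s,p,R=st();Rz=Ro.from_euler('z',dyaw,degrees=True).as_matrix()
    tcp=np.array(tar)+Rz@(p-np.array(cur));print("shift",(tcp-p).round(4),"turn z",np.radians(dyaw).round(4))
E
python3 -c "
from h import *
obj((.549,-.2365,.332),(.527,.0093,.364),3.8)
obj((.549,-.2365,.332),(.587,.0093,.364),3.8)"
```

```text
shift [-0.0218  0.2469  0.032 ] turn z 0.0663
shift [0.0382 0.2469 0.032 ] turn z 0.0663
```

>>> {"name": "drive_tool", "arguments": {
  "increments": [
    [-0.01,0.008,0.012,0,0,0.0,0.03],
    [-0.018,0.03,0.026,0,0,0.01,0.03],
    [-0.022,0.065,0.032,0,0,0.02,0.03],
    [-0.022,0.105,0.032,0,0,0.03,0.03],
    [-0.022,0.145,0.032,0,0,0.04,0.03],
    [-0.022,0.185,0.032,0,0,0.05,0.03],
    [-0.022,0.215,0.032,0,0,0.06,0.03],
    [-0.022,0.237,0.032,0,0,0.066,0.03],
    [-0.022,0.247,0.032,0,0,0.066,0.03],
    [-0.022,0.247,0.032,0,0,0.066,0.03]
  ]
}}

```text
time_s: 6.18
tcp_pos: [0.5429, 0.0078, 0.2626]
tcp_rot: [3.066, -0.011, -0.677]
ft_force: [0.2, 0.9, -2.6]
width: 0.0455
```

```bash
python3 look.py s1 '{"scene":(255,155,355,305),"top":(260,150,360,300)}'
python3 - <<'E'
from h import *
T=load("top_s1.npz");S=load("scene_s1.npz")
def sel(P,b): b=np.array(b);return P[np.all((P>b[:,0])&(P<b[:,1]),-1)]
for C in(T,S):
    q=sel(cloud(C),[(.5,.56),(-.04,.06),(.33,.39)])
    if len(q): print("link",len(q),np.median(q,0),q.min(0),q.max(0),np.polyfit(q[:,1],q[:,0],1)[0])
    q=sel(cloud(C),[(.562,.6),(-.04,.06),(.32,.38)])
    if len(q): print("hook",len(q),np.median(q,0),q.min(0),q.max(0))
E
```

```text
6.275 [-0.353, -0.012, 2.227, 2.094, 0.36, -0.706] [0.5431 0.0068 0.2628] x [ 0.907 -0.009 -0.421] y [-0.008 -1.     0.004] F [ 0.  -0.1 -1.8] w 0.0456
link 45 [0.52655886 0.0094449  0.36532412] [ 0.52389338 -0.01006852  0.33149782] [0.52970036 0.02724335 0.37401156] 0.0018163761593779984
hook 36 [0.58630918 0.0090359  0.3465294 ] [0.5700421  0.00608356 0.33757669] [0.59990885 0.01179044 0.35574544]
link 53 [0.53069655 0.01459567 0.35234025] [ 0.52294041 -0.01323227  0.33014071] [0.54015673 0.03188173 0.37316091] -0.027702156764591805
hook 23 [0.58350779 0.00959473 0.3425882 ] [0.57470264 0.00253856 0.334315  ] [0.59839683 0.01660158 0.35964692]
```

View pics/s1.png

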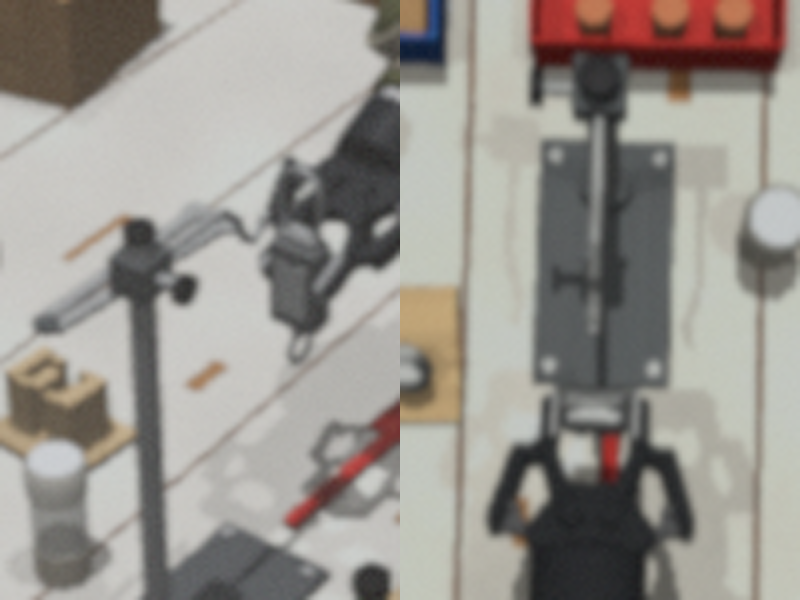

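The scale is lined up with the hook. In the right panel the link is at (592,390), just below the arm end at (593,330), and the depths agree with this. I'll move in.

>>> {"name": "drive_tool", "arguments": {
  "increments": [
    [0.008,0,0,0,0,0,0.03],
    [0.02,0,0,0,0,0,0.03],
    [0.034,0,0,0,0,0,0.03],
    [0.048,0,0,0,0,0,0.03],
    [0.058,0,0,0,0,0,0.03],
    [0.061,0,0,0,0,0,0.03],
    [0.061,0,0,0,0,0,0.03]
  ]
}}

```text
time_s: 7.15
tcp_pos: [0.6042, 0.0071, 0.2631]
tcp_rot: [3.066, -0.013, -0.676]
ft_force: [0.3, 0.2, -1.6]
width: 0.0454
```

```bash
python3 look.py s2 '{"scene":(255,175,335,295),"top":(270,170,350,290)}'
```

```text
7.25 [-0.292, 0.128, 2.074, 2.176, 0.313, -0.754] [0.604  0.0071 0.2632] x [ 0.907 -0.009 -0.42 ] y [-0.008 -1.     0.004] F [-0.2  0.1 -2.8] w 0.0452
```

View pics/s2.png

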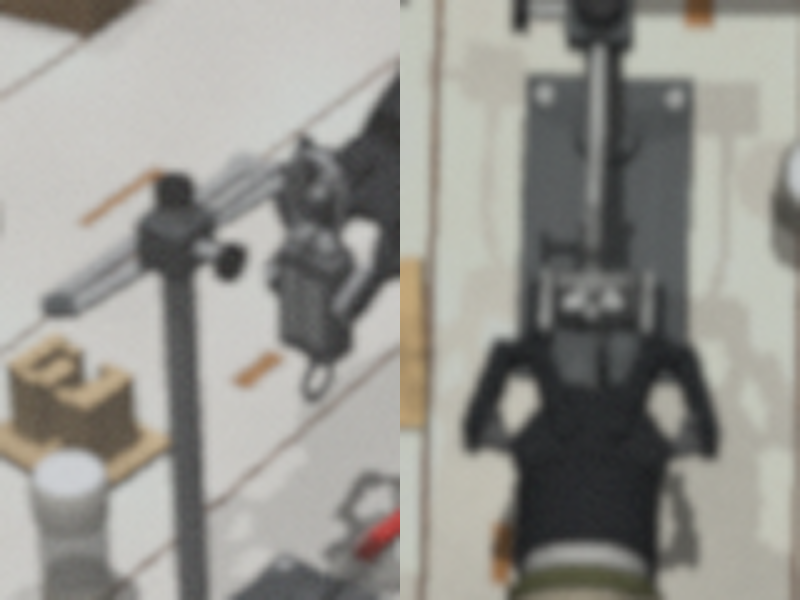

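The hook end is now inside the link, with the bar passing through at about (597,285) in the right panel, and no force is building. I'll lower it.

>>> {"name": "drive_tool", "arguments": {
  "increments": [
    [0,0,-0.003,0,0,0,0.03],
    [0,0,-0.008,0,0,0,0.03],
    [0,0,-0.013,0,0,0,0.03],
    [0,0,-0.017,0,0,0,0.03],
    [0,0,-0.02,0,0,0,0.03],
    [0,0,-0.02,0,0,0,0.03]
  ]
}}

```text
time_s: 8.0
tcp_pos: [0.6042, 0.007, 0.2431]
tcp_rot: [3.066, -0.014, -0.676]
ft_force: [0.2, 0.2, -3.1]
width: 0.0454
```

>>> {"name": "drive_tool", "arguments": {
  "increments": [
    [0,0,-0.001,0,0,0,0.03],
    [0,0,-0.002,0,0,0,0.03],
    [0,0,-0.003,0,0,0,0.03],
    [0,0,-0.003,0,0,0,0.03]
  ]
}}

```text
time_s: 8.5
tcp_pos: [0.6043, 0.0071, 0.2406]
tcp_rot: [3.066, -0.013, -0.674]
ft_force: [-0.2, -0.6, -0.2]
width: 0.0454
```

>>> {"name": "drive_tool", "arguments": {
  "increments": [
    [0,0,-0.001,0,0,0,0.03],
    [0,0,-0.001,0,0,0,0.03],
    [0,0,-0.001,0,0,0,0.03]
  ]
}}

```text
time_s: 8.88
tcp_pos: [0.6046, 0.0071, 0.2403]
tcp_rot: [3.067, -0.013, -0.672]
ft_force: [-1.4, -0.3, 5.1]
width: 0.0456
```

```bash
python3 look.py s3 '{"scene":(255,175,335,295),"top":(270,170,350,290)}'
```

```text
8.975 [-0.292, 0.174, 2.099, 2.337, 0.36, -0.925] [0.6046 0.0071 0.2403] x [ 0.908 -0.009 -0.418] y [-0.008 -1.     0.004] F [-1.   0.6  5.2] w 0.0453
```

View pics/s3.png

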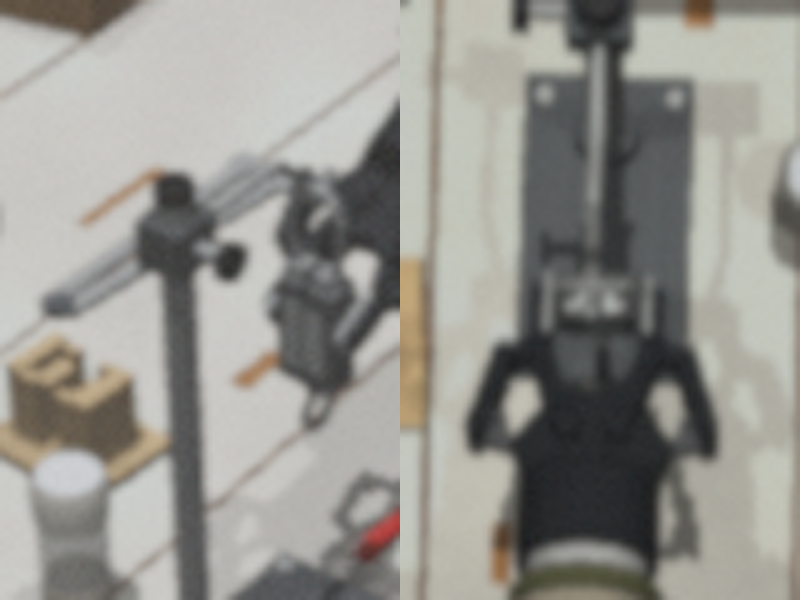

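>>> {"name": "drive_tool", "arguments": {
  "increments": [
    [0,0,0.0005,0,0,0,0.04],
    [0,0,0.0007,0,0,0,0.044],
    [0,0,0.0007,0,0,0,0.047],
    [0,0,0.0007,0,0,0,0.05],
    [0,0,0.0007,0,0,0,0.06],
    [0,0,0.0007,0,0,0,0.072],
    [0,0,0.0007,0,0,0,0.08],
    [0,0,0.0007,0,0,0,0.08]
  ]
}}

```text
time_s: 9.98
tcp_pos: [0.6042, 0.007, 0.24]
tcp_rot: [3.066, -0.014, -0.675]
ft_force: [-0.5, 0.6, 0.3]
width: 0.0801
```

>>> {"name": "drive_tool", "arguments": {
  "increments": [
    [-0.005,0,0,0,0,0,0.08],
    [-0.015,0,0,0,0,0,0.08],
    [-0.035,0,0,0,0,0,0.08],
    [-0.06,0,0,0,0,0,0.08],
    [-0.09,0,0,0,0,0,0.08],
    [-0.12,0,0,0,0,0,0.08],
    [-0.13,0,0,0,0,0,0.08]
  ]
}}

```text
time_s: 10.85
tcp_pos: [0.4725, 0.0074, 0.2397]
tcp_rot: [3.066, -0.014, -0.676]
ft_force: [0.7, -0.9, 0.8]
width: 0.0801
```

```bash
python3 look.py r1 '{"scene":(255,175,335,295),"top":(270,170,350,290)}'
python3 - <<'E'
from h import *
T=load("top_r1.npz");S=load("scene_r1.npz")
def sel(P,b): b=np.array(b);return P[np.all((P>b[:,0])&(P<b[:,1]),-1)]
for C in(T,S):
  for b in (.19,.278),(.278,.34):
    q=sel(cloud(C),[(.55,.63),(-.04,.06),b])
    if len(q): print(b,len(q),np.median(q,0),q.min(0),q.max(0))
E
```

```text
10.95 [-0.463, -0.148, 2.427, 2.063, 0.466, -0.746] [0.4732 0.0071 0.24  ] x [ 0.908 -0.01  -0.42 ] y [-0.009 -1.     0.004] F [0.4 0.1 0.2] w 0.0798
(0.19, 0.278) 84 [0.5740316  0.0089097  0.27335541] [ 0.57070973 -0.0138652   0.20287248] [0.60070548 0.03185503 0.27789886]
(0.278, 0.34) 91 [0.58385094 0.00470145 0.28626814] [ 0.57360093 -0.01128441  0.27808813] [0.59818759 0.03161549 0.33901801]
(0.19, 0.278) 318 [0.60042074 0.0195412  0.24248021] [ 0.57277291 -0.01699202  0.19130231] [0.610764   0.03679547 0.27790347]
(0.278, 0.34) 128 [0.59216932 0.01442056 0.288328  ] [ 0.580313   -0.01129564  0.27809004] [0.60640064 0.03420798 0.33937223]
```

View pics/r1.png

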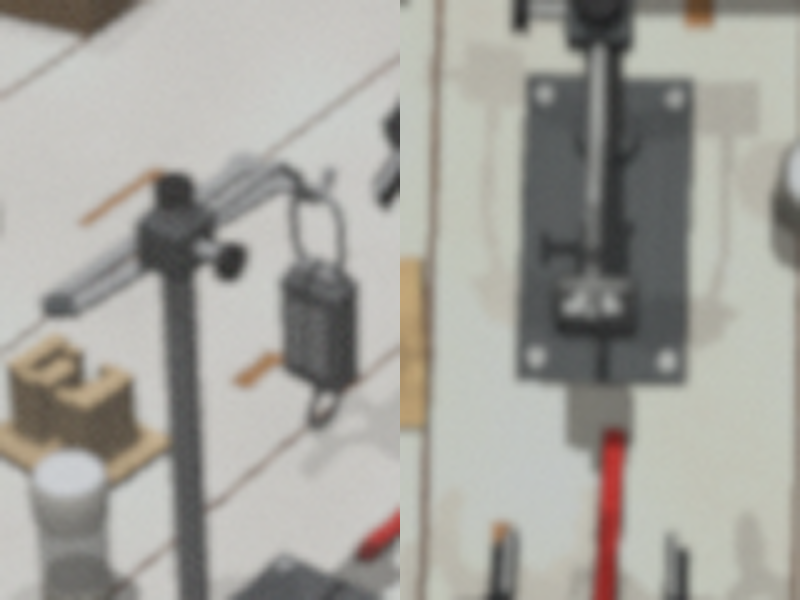

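The scale hangs freely on the hook: link at (318,225) and housing at (318,325) in the left panel. Next is the weight.

```bash
python3 - <<'E'
from h import *
goto((.45,.153,.12),25,3.5);goto((.45,.153,.052),25,3.5);goto((.57,.1605,.052),25,3.5)
E
```

```text
shift [-0.006   0.147  -0.1281] turn [0.0041 0.0033 0.0698] deg 4.0
shift [-0.006   0.147  -0.1961] turn [0.0041 0.0033 0.0698] deg 4.0
shift [ 0.114   0.1545 -0.1961] turn [0.0041 0.0033 0.0698] deg 4.0
```

>>> {"name": "drive_tool", "arguments": {
  "increments": [
    [-0.004,0.02,-0.015,0,0,0.01,0.06],
    [-0.006,0.05,-0.04,0,0,0.025,0.06],
    [-0.006,0.09,-0.075,0.002,0.001,0.04,0.06],
    [-0.006,0.125,-0.11,0.003,0.002,0.06,0.06],
    [-0.006,0.147,-0.14,0.004,0.003,0.07,0.06],
    [-0.006,0.147,-0.17,0.004,0.003,0.07,0.06],
    [-0.006,0.147,-0.19,0.004,0.003,0.07,0.06],
    [-0.006,0.147,-0.196,0.004,0.003,0.07,0.06],
    [-0.006,0.147,-0.196,0.004,0.003,0.07,0.06]
  ]
}}

```text
time_s: 12.08
tcp_pos: [0.4683, 0.154, 0.044]
tcp_rot: [3.053, 0.094, -0.677]
ft_force: [0.8, 0.4, 0.4]
width: 0.0601
```

```bash
python3 look.py w1 '{"scene":(300,250,420,370),"top":(190,190,310,310)}'
python3 - <<'E'
from h import *
goto((.57,.1605,.052),25,3.5)
T=load("top_w1.npz")
P=cloud(T);m=(P[...,0]>.53)&(P[...,0]<.61)&(P[...,1]>.12)&(P[...,1]<.2)&(P[...,2]>.066)&(P[...,2]<.082);q=P[m]
print(len(q),cv2.minEnclosingCircle((q[:,:2]*1000).astype(np.float32)),q[:,1].min(),q[:,1].max())
E
```

```text
12.175 [0.096, 0.647, 2.434, 3.177, 1.075, -1.573] [0.4685 0.154  0.0448] x [ 0.905  0.056 -0.422] y [ 0.062 -0.998 -0.   ] F [ 0.3  0.2 -0.5] w 0.0599
shift [ 0.1187  0.0075 -0.0008] turn [-0.0003  0.0012 -0.0008] deg 0.1
85 ((567.131103515625, 159.97940063476562), 18.028106689453125) 0.14297048650708197 0.17624587951351675
```

View pics/w1.png

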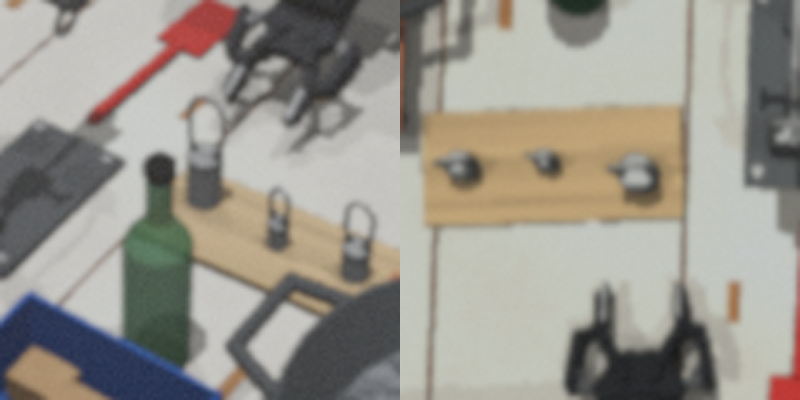

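The fingers at (603,305) and (682,300) are in line with the big weight at (637,175). I'll go in.

>>> {"name": "drive_tool", "arguments": {
  "increments": [
    [0.012,0.001,-0.001,0,0,0,0.06],
    [0.035,0.002,-0.001,0,0,0,0.06],
    [0.06,0.004,-0.001,0,0,0,0.06],
    [0.085,0.006,-0.001,0,0,0,0.06],
    [0.105,0.007,-0.001,0,0,0,0.06],
    [0.117,0.0075,-0.001,0,0,0,0.06],
    [0.119,0.0075,-0.001,0,0,0,0.06],
    [0.119,0.0075,-0.001,0,0,0,0.06]
  ]
}}

```text
time_s: 13.18
tcp_pos: [0.5868, 0.1615, 0.0429]
tcp_rot: [3.053, 0.095, -0.678]
ft_force: [-0.6, 0.3, -0.3]
width: 0.0601
```

>>> {"name": "drive_tool", "arguments": {
  "increments": [
    [0,0,0,0,0,0,0.045],
    [0,0,0,0,0,0,0.036],
    [0,0,0,0,0,0,0.025],
    [0,0,0,0,0,0,0.02],
    [0,0,0,0,0,0,0.02],
    [0,0,0,0,0,0,0.02]
  ],
  "force": 60
}}

```text
time_s: 13.92
tcp_pos: [0.5869, 0.1613, 0.0431]
tcp_rot: [3.053, 0.094, -0.677]
ft_force: [-4.3, -2.5, 3.7]
width: 0.0343
```

```bash
python3 look.py w2 '{"scene":(300,250,420,370),"top":(190,190,310,310)}'
```

```text
14.025 [0.085, 0.688, 2.132, 3.171, 0.813, -1.581] [0.5869 0.1613 0.0431] x [ 0.904  0.056 -0.423] y [ 0.061 -0.998 -0.   ] F [-5.  -3.   3.6] w 0.0341
```

View pics/w2.png

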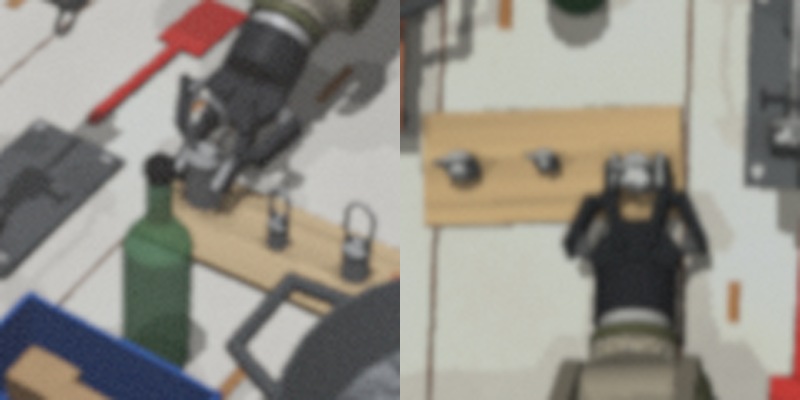

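>>> {"name": "drive_tool", "arguments": {
  "increments": [
    [0,0,0.003,0,0,0,0.02],
    [0,0,0.01,0,0,0,0.02],
    [0,0,0.02,0,0,0,0.02],
    [0,0,0.035,0,0,0,0.02],
    [0,0,0.05,0,0,0,0.02],
    [0,0,0.06,0,0,0,0.02],
    [0,0,0.06,0,0,0,0.02]
  ]
}}

```text
time_s: 14.9
tcp_pos: [0.5873, 0.1616, 0.1039]
tcp_rot: [3.053, 0.095, -0.675]
ft_force: [-0.4, -1.2, -5.5]
width: 0.0341
```

```bash
python3 look.py w3 '{"scene":(300,230,420,350),"top":(190,180,310,300)}'
python3 - <<'E'
from h import *
T=load("top_w3.npz");S=load("scene_w3.npz")
def sel(P,b): b=np.array(b);return P[np.all((P>b[:,0])&(P<b[:,1]),-1)]
for C in(T,S):
  for b in (.125,.145),(.15,.185),(.185,.23):
    q=sel(cloud(C),[(.53,.62),(.11,.21),b])
    if len(q): print(b,len(q),np.median(q,0),q.min(0),q.max(0),np.polyfit(q[:,1],q[:,0],1)[0])
E
```

```text
15.0 [0.085, 0.523, 2.141, 3.176, 0.656, -1.588] [0.587  0.1616 0.1027] x [ 0.904  0.056 -0.423] y [ 0.062 -0.998 -0.   ] F [-0.3 -0.4 -4.8] w 0.0345
(0.125, 0.145) 253 [0.55044568 0.16000174 0.13462935] [0.53015921 0.1107966  0.12523264] [0.58304288 0.20843127 0.14494302] -0.023212821374852192
(0.15, 0.185) 7 [0.56585828 0.14254312 0.16080814] [0.53181185 0.139144   0.15179839] [0.56821614 0.17787866 0.18343373] 0.22345442274377803
(0.185, 0.23) 22 [0.56786048 0.16206356 0.20281585] [0.56475056 0.14193642 0.18841069] [0.56973072 0.1784426  0.20928403] -0.05717333628638065
(0.125, 0.145) 254 [0.55406391 0.16471092 0.13513985] [0.53017438 0.11112979 0.12507304] [0.59078642 0.20963896 0.14496477] -0.030909046678613994
(0.15, 0.185) 30 [0.56821355 0.17751979 0.16351442] [0.53052253 0.13631343 0.15038699] [0.57589331 0.18637811 0.18464389] 0.10058606358260933
(0.185, 0.23) 27 [0.57052877 0.16446824 0.2002234 ] [0.5662606  0.14230928 0.18557268] [0.57551194 0.18155839 0.20857383] -0.01963364741837293
```

View pics/w3.png

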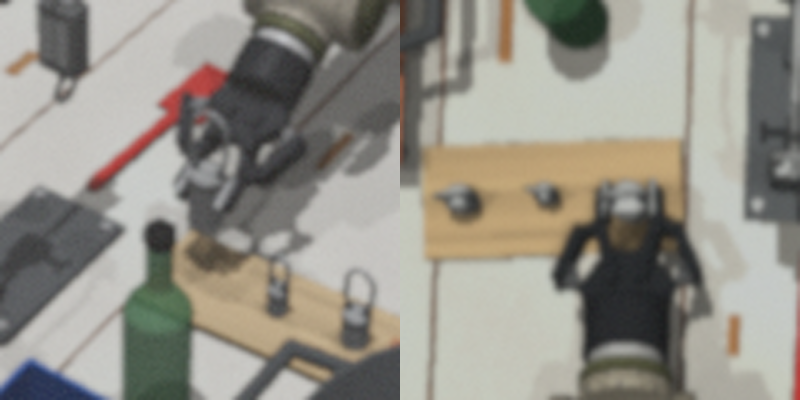

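The weight is up and upright: bail near (627,190) in the right panel, with -5 N at the wrist. I'll stage it in front of the scale's hook.

```bash
python3 - <<'E'
from h import *
obj((.568,.1608,.200),(.520,.009,.1845),-4.0)
S=load("scene_w3.npz");P=cloud(S)
def sel(P,b): b=np.array(b);return P[np.all((P>b[:,0])&(P<b[:,1]),-1)]
for b in (.14,.158),(.158,.175),(.175,.19),(.19,.2),(.2,.27):
    q=sel(P,[(.54,.64),(-.04,.06),b])
    if len(q): print(b,len(q),np.median(q,0).round(4),q.min(0).round(4),q.max(0).round(4))
cv2.imwrite("pics/hk.png",cv2.resize(S["frame"][200:280,285:345,::-1],None,fx=7,fy=7,interpolation=cv2.INTER_CUBIC))
print(proj(S,[[.5865,.009,.162],[.5865,.009,.156],[.5705,.009,.175],[.5865,.009,.198],[.5995,.009,.172]]).round(1).tolist())
E
```

```text
shift [-0.048  -0.1531 -0.0155] turn z -0.0698
(0.158, 0.175) 18 [0.5852 0.0099 0.1682] [0.5709 0.0067 0.1594] [0.6018 0.0143 0.175 ]
(0.175, 0.19) 11 [0.5979 0.0104 0.1818] [0.5732 0.006  0.1766] [0.6044 0.0141 0.1896]
(0.19, 0.2) 4 [0.5955 0.0142 0.1959] [0.5896 0.0099 0.1953] [0.5976 0.0274 0.1982]
(0.2, 0.27) 276 [0.6    0.0195 0.2374] [ 0.5719 -0.0134  0.2009] [0.6104 0.0365 0.2699]
[[318.9, 259.4], [319.0, 260.9], [321.9, 253.7], [318.8, 250.5], [316.5, 259.0]]
```

View pics/hk.png

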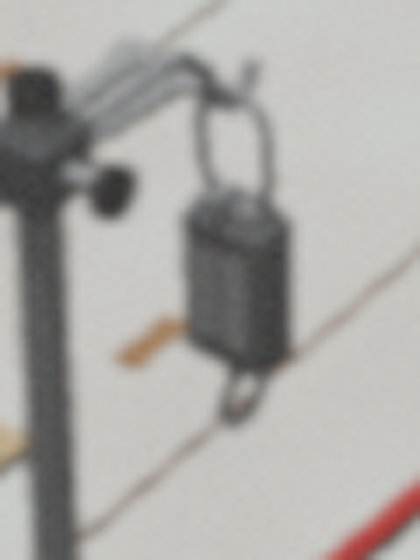

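The scale's hook bottom is at crop (237,420), i.e. image (318.9,260). That matches the predicted point (0.5865, 0.009, 0.156) to within a pixel.

>>> {"name": "drive_tool", "arguments": {
  "increments": [
    [-0.012,0,0,0,0,0,0.02],
    [-0.032,-0.01,-0.003,0,0,-0.01,0.02],
    [-0.045,-0.035,-0.006,0,0,-0.02,0.02],
    [-0.048,-0.065,-0.01,0,0,-0.03,0.02],
    [-0.048,-0.095,-0.013,0,0,-0.045,0.02],
    [-0.048,-0.125,-0.0155,0,0,-0.06,0.02],
    [-0.048,-0.145,-0.0155,0,0,-0.07,0.02],
    [-0.048,-0.152,-0.0155,0,0,-0.07,0.02],
    [-0.048,-0.153,-0.0155,0,0,-0.07,0.02],
    [-0.048,-0.153,-0.0155,0,0,-0.07,0.02]
  ]
}}

```text
time_s: 16.25
tcp_pos: [0.539, 0.0093, 0.0874]
tcp_rot: [-3.065, 0.01, 0.68]
ft_force: [0.1, 0.6, -3.8]
width: 0.0343
```

```bash
python3 look.py v1 '{"scene":(280,200,380,320),"top":(260,170,360,290)}'
python3 - <<'E'
from h import *
T=load("top_v1.npz");S=load("scene_v1.npz")
def sel(P,b): b=np.array(b);return P[np.all((P>b[:,0])&(P<b[:,1]),-1)]
for C in(T,S):
  for b in (.15,.172),(.172,.2):
    q=sel(cloud(C),[(.48,.555),(-.05,.06),b])
    if len(q): print(b,len(q),np.median(q,0),q.min(0),q.max(0),np.polyfit(q[:,1],q[:,0],1)[0])
print(proj(S,[[.52,.009,.1845],[.52,.009,.1895]]).round(1).tolist())
E
```

```text
16.35 [-0.352, 0.495, 2.356, 2.726, 0.864, -1.443] [0.5391 0.0093 0.0875] x [ 0.906 -0.006 -0.423] y [-0.007 -1.    -0.   ] F [ 0.7  0.4 -4.5] w 0.0341
(0.15, 0.172) 2 [ 0.51857361 -0.00822724  0.16886777] [ 0.51716612 -0.00963878  0.16717297] [ 0.5199811  -0.0068157   0.17056258] -0.9971309950934985
(0.172, 0.2) 25 [0.51937802 0.01296034 0.18497948] [ 0.51855295 -0.00678728  0.17373515] [0.52216175 0.03043329 0.1917992 ] -0.010091858554912115
(0.15, 0.172) 14 [0.5215073  0.02637713 0.16101793] [ 0.51874651 -0.00796982  0.15679838] [0.52709003 0.03258737 0.17113959] 0.010193920010644371
(0.172, 0.2) 18 [0.52390412 0.0166349  0.18533021] [ 0.51698993 -0.00712583  0.17316419] [0.52962115 0.03147351 0.19320241] 0.03688939477566359
[[331.0, 243.6], [331.0, 242.3]]
```

View pics/v1.png

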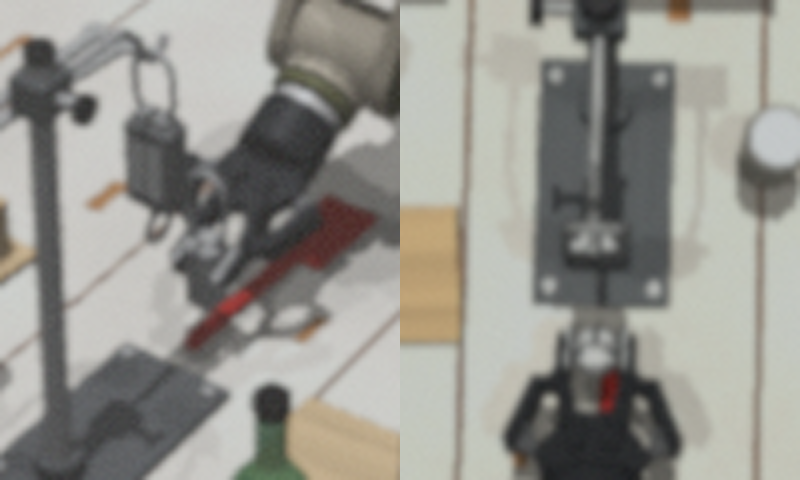

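>>> {"name": "drive_tool", "arguments": {
  "increments": [
    [0.008,-0.001,-0.001,0,0,0,0.02],
    [0.022,-0.001,-0.001,0,0,0,0.02],
    [0.036,-0.001,-0.001,0,0,0,0.02],
    [0.047,-0.001,-0.001,0,0,0,0.02],
    [0.053,-0.001,-0.001,0,0,0,0.02],
    [0.057,-0.001,-0.001,0,0,0,0.02],
    [0.058,-0.001,-0.001,0,0,0,0.02],
    [0.058,-0.001,-0.001,0,0,0,0.02]
  ]
}}

```text
time_s: 17.35
tcp_pos: [0.597, 0.0076, 0.0864]
tcp_rot: [-3.065, 0.012, 0.68]
ft_force: [-0.1, -0.5, -5.6]
width: 0.034
```

```bash
python3 look.py v2 '{"scene":(290,215,350,305),"top":(280,190,340,280)}'
python3 - <<'E'
from h import *
S=load("scene_v2.npz")
def sel(P,b): b=np.array(b);return P[np.all((P>b[:,0])&(P<b[:,1]),-1)]
for b in (.15,.172),(.172,.198),(.2,.27):
    q=sel(cloud(S),[(.55,.62),(-.05,.06),b])
    if len(q): print(b,len(q),np.median(q,0).round(4),q.min(0).round(4),q.max(0).round(4))
E
```

```text
17.45 [-0.298, 0.548, 2.195, 2.755, 0.757, -1.408] [0.597  0.0075 0.0864] x [ 0.906 -0.007 -0.423] y [-0.008 -1.    -0.   ] F [ 0.3  0.1 -4.5] w 0.0344
(0.15, 0.172) 29 [0.5796 0.0107 0.1638] [ 0.57   -0.0123  0.153 ] [0.5953 0.0317 0.1714]
(0.172, 0.198) 29 [0.5927 0.0123 0.1803] [ 0.5764 -0.0072  0.1725] [0.6081 0.0283 0.1979]
(0.2, 0.27) 269 [0.6004 0.0196 0.2365] [ 0.5718 -0.0132  0.2006] [0.6094 0.036  0.2694]
```

View pics/v2.png

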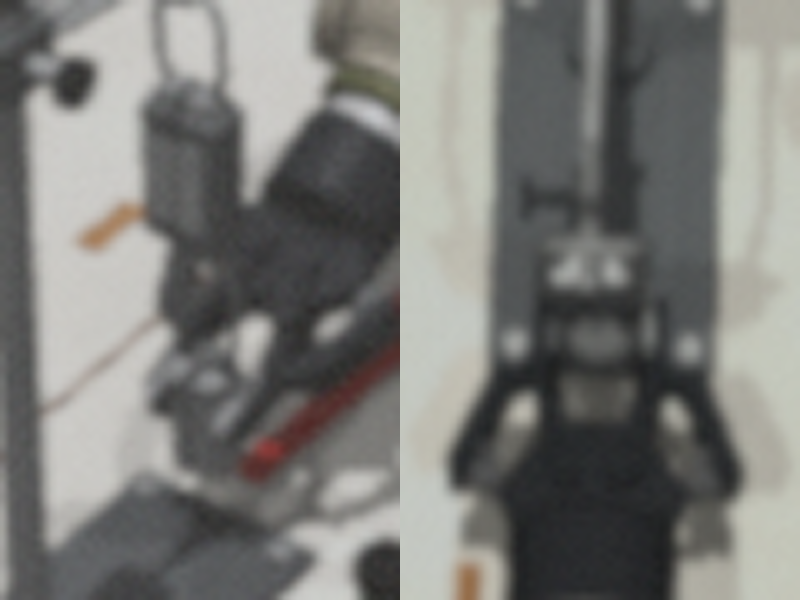

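The scale has not moved and there is no contact force. The bail sits under the housing, at about (190,270) in the left panel. I'll descend with a slight forward motion.

>>> {"name": "drive_tool", "arguments": {
  "increments": [
    [0.0,0,-0.002,0,0,0,0.02],
    [0.001,0,-0.004,0,0,0,0.02],
    [0.002,0,-0.006,0,0,0,0.02],
    [0.004,0,-0.008,0,0,0,0.02],
    [0.005,0,-0.011,0,0,0,0.02],
    [0.007,0,-0.013,0,0,0,0.02],
    [0.008,0,-0.015,0,0,0,0.02],
    [0.008,0,-0.015,0,0,0,0.02]
  ]
}}

```text
time_s: 18.45
tcp_pos: [0.6052, 0.0076, 0.0713]
tcp_rot: [-3.065, 0.012, 0.68]
ft_force: [0.3, 0.1, -4.2]
width: 0.0346
```

```bash
python3 look.py v3 '{"scene":(290,215,350,305),"top":(280,190,340,280)}'
python3 - <<'E'
from h import *
S=load("scene_v3.npz")
def sel(P,b): b=np.array(b);return P[np.all((P>b[:,0])&(P<b[:,1]),-1)]
for b in (.15,.172),(.172,.198),(.2,.27):
    q=sel(cloud(S),[(.55,.62),(-.05,.06),b])
    if len(q): print(b,len(q),np.median(q,0).round(4),q.min(0).round(4),q.max(0).round(4))
E
```

```text
18.55 [-0.291, 0.598, 2.171, 2.773, 0.781, -1.426] [0.6052 0.0076 0.0715] x [ 0.906 -0.007 -0.423] y [-0.008 -1.    -0.   ] F [ 0.2 -0.5 -4.9] w 0.0341
(0.15, 0.172) 26 [0.5884 0.0111 0.1659] [ 0.5674 -0.0092  0.1507] [0.5996 0.0279 0.1717]
(0.172, 0.198) 22 [0.5937 0.0106 0.1809] [0.5727 0.0048 0.172 ] [0.6043 0.0209 0.1939]
(0.2, 0.27) 277 [0.6004 0.0201 0.2375] [ 0.5728 -0.0148  0.2   ] [0.6128 0.0356 0.2698]
```

View pics/v3.png

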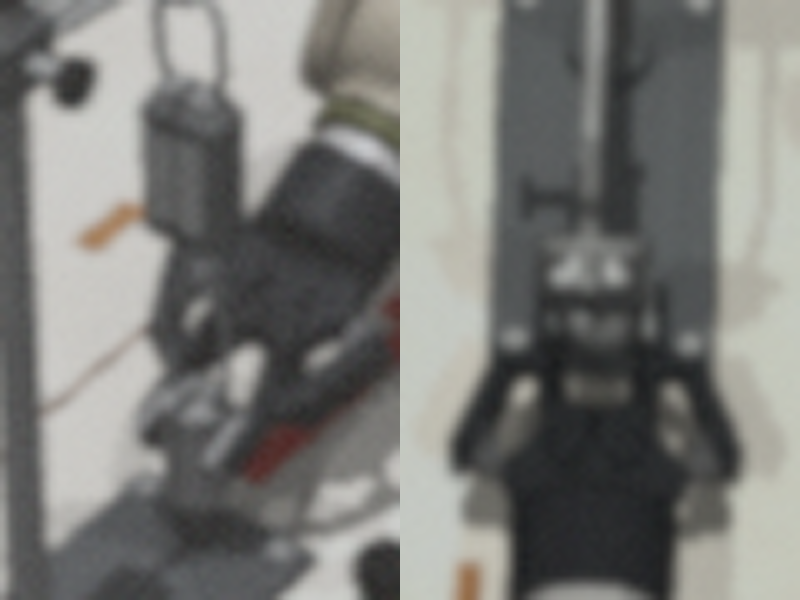

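The bail is now below the tip's end with no side force and the scale is still. I'll let it down slowly.

>>> {"name": "drive_tool", "arguments": {
  "increments": [
    [0,0,-0.001,0,0,0,0.02],
    [0,0,-0.002,0,0,0,0.02],
    [0,0,-0.003,0,0,0,0.02],
    [0,0,-0.004,0,0,0,0.02],
    [0,0,-0.005,0,0,0,0.02],
    [0,0,-0.005,0,0,0,0.02]
  ]
}}

```text
time_s: 19.3
tcp_pos: [0.6055, 0.0075, 0.0669]
tcp_rot: [-3.066, 0.012, 0.678]
ft_force: [-0.3, -0.2, -1.4]
width: 0.0342
```

>>> {"name": "drive_tool", "arguments": {
  "increments": [
    [0,0,-0.0007,0,0,0,0.02],
    [0,0,-0.0013,0,0,0,0.02],
    [0,0,-0.002,0,0,0,0.02],
    [0,0,-0.002,0,0,0,0.02]
  ]
}}

```text
time_s: 19.8
tcp_pos: [0.6064, 0.0073, 0.0663]
tcp_rot: [-3.067, 0.012, 0.672]
ft_force: [-0.5, -0.2, 7.4]
width: 0.0342
```

The weight has seated and the scale now carries slightly more than its load. I'll ease up 1 mm to take off the extra push.

>>> {"name": "drive_tool", "arguments": {
  "increments": [
    [0,0,0.0005,0,0,0,0.02],
    [0,0,0.001,0,0,0,0.02],
    [0,0,0.001,0,0,0,0.02]
  ]
}}

```text
time_s: 20.18
tcp_pos: [0.6057, 0.0075, 0.0663]
tcp_rot: [-3.066, 0.012, 0.676]
ft_force: [-0.1, -0.9, 5.9]
width: 0.0341
```

```bash
python3 look.py v4 '{"scene":(290,195,350,285),"top":(280,190,340,280)}'
python3 - <<'E'
from h import *
for n in ("scene_v3.npz","scene_v4.npz"):
  S=load(n)
  def sel(P,b): b=np.array(b);return P[np.all((P>b[:,0])&(P<b[:,1]),-1)]
  for b in (.2,.24),(.24,.27),(.3,.335):
    q=sel(cloud(S),[(.55,.62),(-.05,.06),b])
    if len(q): print(b,len(q),np.median(q,0).round(4),q.min(0).round(4),q.max(0).round(4))
E
```

```text
20.275 [-0.291, 0.615, 2.169, 2.779, 0.797, -1.434] [0.6057 0.0075 0.0663] x [ 0.907 -0.007 -0.421] y [-0.008 -1.    -0.   ] F [-0.6 -0.2  6. ] w 0.0346
(0.2, 0.24) 148 [0.6002 0.0192 0.2208] [ 0.5758 -0.0148  0.2   ] [0.6128 0.0342 0.24  ]
(0.24, 0.27) 129 [0.6006 0.0204 0.2548] [ 0.5728 -0.011   0.2405] [0.6099 0.0356 0.2698]
(0.3, 0.335) 35 [0.5911 0.0224 0.316 ] [ 0.5836 -0.0117  0.3036] [0.5959 0.0313 0.334 ]
(0.2, 0.24) 150 [0.5997 0.0193 0.2223] [ 0.5712 -0.0131  0.2005] [0.6084 0.0358 0.2393]
(0.24, 0.27) 128 [0.6009 0.0189 0.2554] [ 0.5725 -0.0117  0.2402] [0.6088 0.0368 0.2698]
(0.3, 0.335) 37 [0.5914 0.022  0.3188] [ 0.5831 -0.0118  0.3006] [0.5965 0.0332 0.3339]
```

View pics/v4.png

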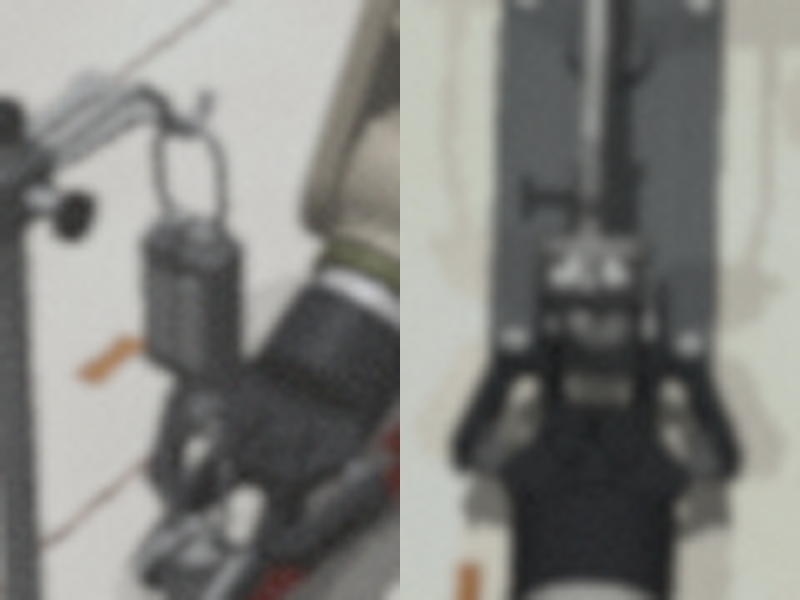

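>>> {"name": "drive_tool", "arguments": {
  "increments": [
    [0,0,0.0005,0,0,0,0.02],
    [0,0,0.001,0,0,0,0.02],
    [0,0,0.001,0,0,0,0.02]
  ]
}}

```text
time_s: 20.65
tcp_pos: [0.6052, 0.0075, 0.0665]
tcp_rot: [-3.065, 0.012, 0.68]
ft_force: [0.1, -0.1, 3.6]
width: 0.0343
```

>>> {"name": "drive_tool", "arguments": {
  "increments": [
    [0,0,0.0003,0,0,0,0.02],
    [0,0,0.0006,0,0,0,0.02],
    [0,0,0.0006,0,0,0,0.02]
  ]
}}

```text
time_s: 21.02
tcp_pos: [0.6049, 0.0076, 0.0667]
tcp_rot: [-3.065, 0.012, 0.682]
ft_force: [-0.6, 1.0, 0.0]
width: 0.0341
```

>>> {"name": "drive_tool", "arguments": {
  "increments": [
    [0,0,0,0,0,0,0.033],
    [0,0,0,0,0,0,0.035],
    [0,0,0,0,0,0,0.0365],
    [0,0,0,0,0,0,0.038],
    [0,0,0,0,0,0,0.042],
    [0,0,0,0,0,0,0.05],
    [0,0,0,0,0,0,0.06],
    [0,0,0,0,0,0,0.07],
    [0,0,0,0,0,0,0.07]
  ],
  "force": 20
}}

```text
time_s: 22.15
tcp_pos: [0.6052, 0.0075, 0.0671]
tcp_rot: [-3.065, 0.012, 0.68]
ft_force: [-0.5, -1.1, 0.0]
width: 0.0699
```

```bash
python3 look.py v5 '{"scene":(290,205,350,295),"top":(280,190,340,280)}'
```

```text
22.25 [-0.291, 0.611, 2.17, 2.778, 0.792, -1.432] [0.6052 0.0076 0.0671] x [ 0.906 -0.007 -0.423] y [-0.008 -1.    -0.   ] F [-0.2 -0.8  0.1] w 0.0698
```

View pics/v5.png

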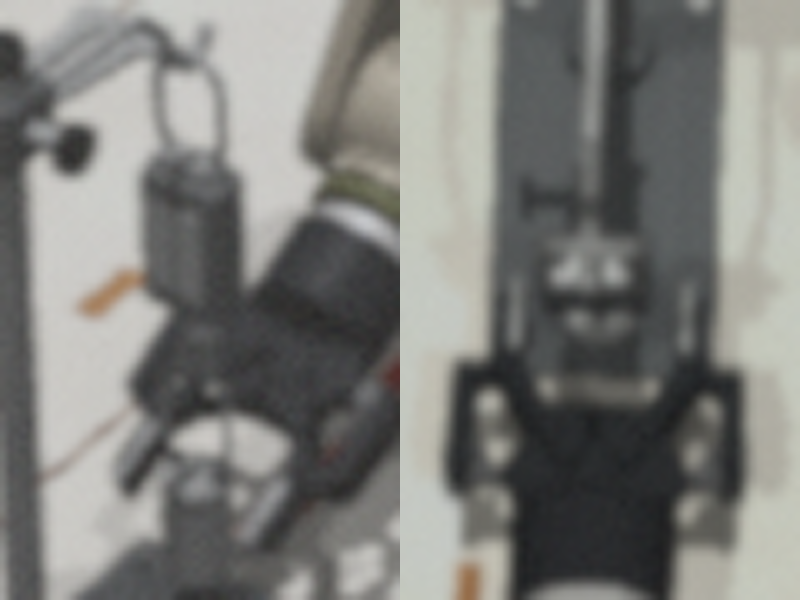

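The weight hangs free between the open fingers, at about (195,520) in the left panel. I'll back out.

>>> {"name": "drive_tool", "arguments": {
  "increments": [
    [-0.004,0,0,0,0,0,0.07],
    [-0.014,0,0,0,0,0,0.07],
    [-0.03,0,0,0,0,0,0.07],
    [-0.05,0,0,0,0,0,0.07],
    [-0.07,0,0,0,0,0,0.07],
    [-0.09,0,0,0,0,0,0.07],
    [-0.1,0,0.01,0,0,0,0.07],
    [-0.11,0,0.03,0,0,0,0.07],
    [-0.12,0,0.05,0,0,0,0.07],
    [-0.12,0,0.05,0,0,0,0.07]
  ]
}}

```text
time_s: 23.5
tcp_pos: [0.4847, 0.0075, 0.1181]
tcp_rot: [-3.067, 0.013, 0.677]
ft_force: [0.1, 0.0, 0.5]
width: 0.0703
```

>>> {"name": "drive_tool", "arguments": {
  "increments": [
    [-0.01,-0.02,0.02,0,0,0,0.07],
    [-0.02,-0.06,0.05,0,0,0,0.07],
    [-0.03,-0.11,0.07,0,0,0,0.07],
    [-0.03,-0.15,0.08,0,0,0,0.07],
    [-0.03,-0.17,0.08,0,0,0,0.07],
    [-0.03,-0.17,0.08,0,0,0,0.07]
  ]
}}

```text
time_s: 24.25
tcp_pos: [0.4552, -0.1635, 0.1966]
tcp_rot: [-3.063, 0.014, 0.679]
ft_force: [0.8, -0.1, 0.1]
width: 0.07
```

```bash
python3 look.py f1 '{"scene":(280,205,370,325),"top":(190,150,410,300)}'
python3 - <<'E'
from h import *
S=load("scene_f1.npz");T=load("top_f1.npz")
def sel(P,b): b=np.array(b);return P[np.all((P>b[:,0])&(P<b[:,1]),-1)]
for C in(S,T):
  for b in (.02,.09),(.1,.16),(.2,.24),(.24,.28),(.28,.335):
    q=sel(cloud(C),[(.54,.64),(-.05,.06),b])
    if len(q): print(b,len(q),np.median(q,0).round(4),q.min(0).round(4),q.max(0).round(4))
E
```

```text
24.35 [-1.057, 0.072, 2.395, 1.681, 0.913, -0.813] [ 0.4551 -0.1614  0.1963] x [ 0.906 -0.005 -0.423] y [-0.007 -1.    -0.003] F [-0.7  0.1  0.8] w 0.0701
(0.02, 0.09) 137 [0.6009 0.0194 0.0654] [ 0.5776 -0.0234  0.0228] [0.6107 0.033  0.0899]
(0.1, 0.16) 58 [0.5882 0.0117 0.1224] [ 0.5783 -0.0124  0.1002] [0.6101 0.032  0.1594]
(0.2, 0.24) 144 [0.6004 0.0196 0.2225] [ 0.5766 -0.0136  0.2006] [0.6134 0.0357 0.24  ]
(0.24, 0.28) 174 [0.6011 0.0202 0.2604] [ 0.5762 -0.0158  0.2402] [0.6091 0.0342 0.2794]
(0.28, 0.335) 114 [0.5919 0.0126 0.2886] [ 0.5801 -0.0127  0.2804] [0.6083 0.0338 0.3346]
(0.02, 0.09) 12 [ 5.699e-01 -2.000e-04  6.950e-02] [ 0.5612 -0.0336  0.02  ] [0.5813 0.0494 0.0887]
(0.1, 0.16) 6 [0.5768 0.0056 0.1033] [ 0.5734 -0.0051  0.1   ] [0.5796 0.0191 0.1048]
(0.2, 0.24) 14 [0.5726 0.0121 0.2297] [ 0.5716 -0.0113  0.2182] [0.5744 0.0299 0.2365]
(0.24, 0.28) 83 [0.5783 0.0073 0.276 ] [ 0.5714 -0.0139  0.2418] [0.601  0.0322 0.2798]
(0.28, 0.335) 68 [0.5842 0.0047 0.2853] [ 0.5735 -0.0113  0.2802] [0.5975 0.0311 0.3341]
```

View pics/f1.png

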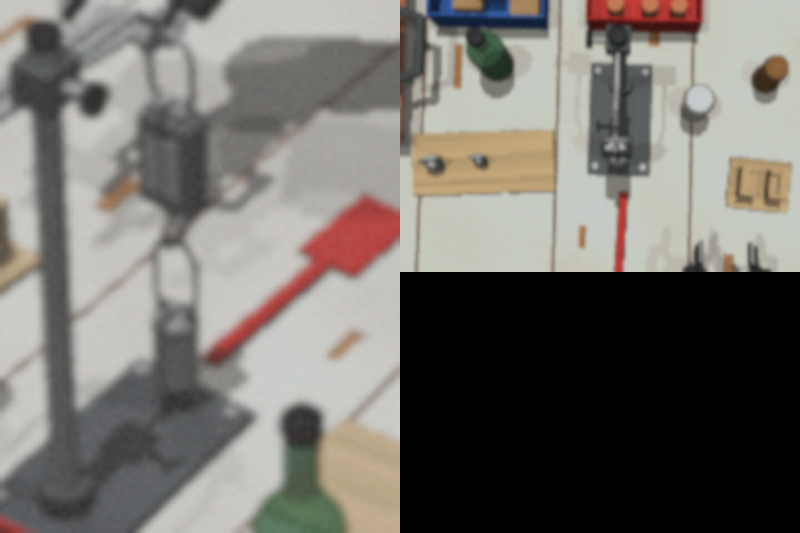

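Scale and weight both hang plumb: link (168,70), housing (172,155), bail (175,275) and weight (177,355) in the left panel. The other weights and the bystanders are in place. I'll wait for any swing to die out, then compare pictures.

>>> {"name": "drive_tool", "arguments": {
  "increments": [
    [0,0,0,0,0,0,0.07],
    [0,0,0,0,0,0,0.07],
    [0,0,0,0,0,0,0.07],
    [0,0,0,0,0,0,0.07],
    [0,0,0,0,0,0,0.07],
    [0,0,0,0,0,0,0.07],
    [0,0,0,0,0,0,0.07],
    [0,0,0,0,0,0,0.07],
    [0,0,0,0,0,0,0.07],
    [0,0,0,0,0,0,0.07]
  ]
}}

```text
time_s: 25.6
tcp_pos: [0.4552, -0.1624, 0.1971]
tcp_rot: [-3.065, 0.012, 0.68]
ft_force: [0.5, 0.4, -0.3]
width: 0.07
```

>>> {"name": "drive_tool", "arguments": {
  "increments": [
    [0,0,0,0,0,0,0.07],
    [0,0,0,0,0,0,0.07],
    [0,0,0,0,0,0,0.07],
    [0,0,0,0,0,0,0.07],
    [0,0,0,0,0,0,0.07],
    [0,0,0,0,0,0,0.07],
    [0,0,0,0,0,0,0.07],
    [0,0,0,0,0,0,0.07],
    [0,0,0,0,0,0,0.07],
    [0,0,0,0,0,0,0.07]
  ]
}}

```text
time_s: 26.85
tcp_pos: [0.4552, -0.1625, 0.1971]
tcp_rot: [-3.065, 0.012, 0.68]
ft_force: [0.5, 0.9, 1.0]
width: 0.0702
```

>>> {"name": "drive_tool", "arguments": {
  "increments": [
    [0,0,0,0,0,0,0.07],
    [0,0,0,0,0,0,0.07],
    [0,0,0,0,0,0,0.07],
    [0,0,0,0,0,0,0.07],
    [0,0,0,0,0,0,0.07],
    [0,0,0,0,0,0,0.07],
    [0,0,0,0,0,0,0.07],
    [0,0,0,0,0,0,0.07],
    [0,0,0,0,0,0,0.07],
    [0,0,0,0,0,0,0.07]
  ]
}}

```text
time_s: 28.1
tcp_pos: [0.4552, -0.1624, 0.1971]
tcp_rot: [-3.065, 0.012, 0.68]
ft_force: [-1.3, 0.1, 0.4]
width: 0.0698
```

```bash
python3 - <<'E'
from workcell import *
from h import *
def sh(a,b,n):
    x0,y0,x1,y1=(312,228,328,290);g=lambda c:cv2.cvtColor(c["frame"][y0:y1,x0:x1],cv2.COLOR_RGB2GRAY).astype(np.float32)
    print(n,cv2.phaseCorrelate(g(a),g(b)),np.abs(g(a)-g(b)).mean())
f=load("scene_f1.npz");cs=[read_camera("scene") for _ in range(10)]
sh(f,cs[0],"since f1")
for c in cs[1:]: sh(cs[0],c,"")
s=sense();print(s["time_s"],s["dq"].round(4))
E
```

```text
since f1 ((0.059470788701809774, 0.013380774736720724), 0.8630461236461997) 1.8881048
 ((-0.10681037367580615, 0.004899856824650328), 0.9650384206324816) 1.514113
 ((-0.042014389208006264, 0.01165228046225053), 0.9108814103528857) 1.5181452
 ((-0.14385111540777373, 0.009449026975058672), 0.9363118261098862) 1.577621
 ((-0.06659160915491036, -0.012050449206590486), 0.9253694266080856) 1.5695565
 ((0.004660747093234718, 0.005907595487347095), 0.9184717151802033) 1.451613
 ((-0.04873767472723678, -0.02532578449859102), 0.9334659660235047) 1.4637097
 ((-0.09464123038383399, -0.04985439884755749), 0.9268815414980054) 1.4788307
 ((-0.023196871156891063, 0.04322089312606536), 0.9187201545573771) 1.5110887
 ((-0.14937835458906967, -0.028417235652973716), 0.9227839983068407) 1.5544355
28.6 [ 0.0008  0.0007 -0.0011  0.0001  0.0006  0.0006]
```

The remaining motion is at noise level, about 0.1 px or less. Everything is still, so I'm handing in.

```bash
python3 -c "
from workcell import *
print(finish_job())"
```

```text
the job is handed in; nothing more can be done
None
```

The scale now hangs by its top link on the stand's hook, and the largest weight hangs by its bail on the scale's lower hook. I handed the job in at about 28.6 s of the 72 s allowed.

- **Method:** I gripped the scale by its flat sides, lifted it straight out of the rest and slid the link over the stand hook. I lowered it until the wrist force showed contact, then let go. The weight was done the same way.
- **Setting the weight down:** The wrist briefly read about 7 N of upward force as the weight seated, so the scale carried about 12 N against the weight's own 5 N. I eased back up to 0 N before opening the fingers.
- **Last checks:**
  - In the pictures the scale and weight hang plumb, with the gripper about 0.2 m away and reading no force beyond sensor noise.
  - Ten pictures over half a second showed shifts of at most 0.15 px, which I took as noise.
  - The two smaller weights, bottle, grinder, mill and spatula look unmoved. The last views did not cover the plate, mug and tongs, but the arm did not go near them.
- **Readings that disagreed:**
  - The measured heights of the link and bail were 2–3 mm above the calculated ones.
  - The finger opening read 34 mm on the 36 mm weight.

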